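# Set up the boring machine for a batch

## Robot

A 6-joint arm with a two-finger parallel gripper is mounted at the origin on the work surface. World frame = base frame: x ahead of the robot, y to its left, z up, the work surface at z = 0. Lengths are in m, angles in degrees, forces in N, time in s.
With the tool pointing down it reaches from about 0.375 to 0.9 m from the base axis. Payload 3.1 kg.
Tool frame: the origin (TCP) lies at the very end of the fingers, on their centre line; the grasp point (between the pads) lies 19 mm behind it; z points along the fingers, y is the line along which they close (so a half turn about z gives the same grasp; the last joint's range is limited). The gripper opens to 87 mm and grips with 3 to 60 N. Pads are 19 mm wide; open, the fingers measure 117 mm over their backs; the gripper's body (75 mm by 190 mm) begins 51 mm behind the grasp point.
Start: joints at [-76.289, 30.224, 82.088, -0, 67.689, -10.227], TCP at [0.254, -0.571, 0.223] pointing down, gripper open.
Joint ranges: [-176.69, 176.69], [-43.24, 126.21], [12.49, 139.97], [-82, 262], [0, 151.66], [-163.58, 163.58]. Speed limits (degrees/s): [159.86, 159.86, 180, 180, 180, 180].

## Interface

Orientations are given as a 3x3 rotation matrix whose columns are the frame's x, y, z axes.
In Python, from rig import readout, viewer, ticket gives the robot as it stands.
- The arm moves only by the tool send_rows, never from a script. Its argument "moves" is a list of rows, each a list of 6 numbers: the shift along the tool's x, y, z in units of 250 mm (1.0 is 250 mm), then the turn, a rotation vector about the tool's x, y, z in units of 90 degrees (1.0 is 90 degrees). A call has 1 to 12 rows; each row is the pose to reach, as a shift and turn from the pose commanded when the call began, along the tool's axes at that moment; what a row does not reach only later rows make up. A row lasts 1/10 s, in which the tool goes at most 50 mm and 8.59 degrees, less where a joint would pass 70% of its speed; a pose out of reach is approached as far as the arm can. A call with a number of a shift or a turn outside -1 to 1 is refused whole. A call with a gripper value outside its range is refused whole. "grip" is the opening, from 0 (shut) to 1 (fully open), set as the call begins (left out, the last holds). The fingers move at their own pace and stop on an object; the grip force is fixed at half the most. Time passes only in rows, so rows that repeat a pose let the fingers close. It gives the time, the measured TCP pose, the force, the opening and the grip force at its end, in the units of the state.
- readout.read_state(): the state, without advancing time (a new reading comes with each control period).
- viewer.capture(name): name is "scene" or "top"; returns (picture, depth): 400x640x3 uint8, red, green, blue; 400x640 float32, m along the optical axis (not along the pixel's ray), 0 where there is no reading.
- viewer.camera_info(name): a dict with "fx", "fy", "cx", "cy" (pixels), "distortion" ([k1, k2, p1, p2, k3] as OpenCV has them; the pictures are not rectified), "R" (3x3) and "t" (3): a world point X has camera coordinates R X + t. Camera axes: x right, y down, z forward; pixel columns grow to the right and rows downward; lengths in m; the calibration is good to about 2 mm. A picture is of the moment at which its call begins. camera_info takes no time and is no camera call.
- ticket.hand_in(): hands the job in; it is judged then, once.
The state is a dict: "time_s": time; "joint_positions": joint angles; "qvel": joint speeds; "tau": joint torques, N m; "position": TCP position; "tcp_rot": TCP orientation; "force": force on the tool from outside, world axes, zero at the start; "moment": the same for the moment, N m; "opening": opening from 0.0 (shut) to 1.0 (fully open); "grasp_force": force on a finger pad.
Only numpy, scipy, OpenCV 4.12 (cv2) and the standard library are available. Lean on these libraries where they do the work, as an engineer would, in place of code of your own. Each camera call takes 0.05 s, during which the arm holds its last target. There are 200 camera calls.

## Task

Get the boring machine ready for its batch: fold its flap fully out until it is level on its stop, put the offcut lying on the rest into the scrap box, and turn the depth dial until its pointer is on the index tab. Then lay every timber from the cardboard sheet flat and side by side across the hinge, square to it and centred half on the flap and half on the rest; last of all, move the feed lever until its pointer is at the white tab on the quadrant. Leave the jar, wrench, tape measure and hammer where they are.

Things in the scene. Friction and masses are not known exactly. Their poses are not given: they have to be found in the camera images.
- borer: The fixed boring machine: green head, aluminium rest, hinged flap. Origin on the table (z=0) under the middle of the flap's hinge line; x from the flap across the rest, away from the robot; y along the hinge towards the head. Rest: top at z=0.060, x 2..110 mm, y -125..125 mm; 8 mm high lip along its -y edge only. Head: x -125..125, y 131..311 mm, top z=0.100, motor behind it
- hinge_mid (a point): middle of the flap's hinge line, at the height of the rest's top (z=0.060); the hinge axis runs 6 mm below it along the machine's y
- flap (a joint): Angle of the aluminium flap (rad): 0 = fully out, level and flush with the rest, on its end stop; grows as it rises; starts nearly upright (1.35 to 1.7). Plate 12 mm thick, 240 mm along the hinge, reaching 110 mm from the hinge axis towards the robot when level (top z=0.060). Stiff hinge (0.3 N m): stays where left, must be pushed right down
- flap_edge (a point): middle of the flap's free edge, mid-thickness, 110 mm from the hinge axis
- dial (a joint): angle of the black depth dial on top of the head (rad), growing anticlockwise from above, range -2.6 to 2.6; friction only (0.06 N m), stays where left
- dial_grip (a point): on the dial's vertical axis, at gripping height: the dial has a bar grip 50 mm long, 14 mm wide, 26 mm high (z 0.119..0.145); this point is at z=0.134. The bar points along the white pointer line. Below it a disc of 54 mm diameter
- dial_ptr (a point): outer end of the dial's white pointer line, 40 mm from the dial axis
- dial_mark (a point): the index: inner end of the small steel tab on the scale ring round the dial, 40 mm from the dial axis, same height as dial_ptr; it coincides with dial_ptr when the dial is set. The ring itself is locked
- lever (a joint): angle of the feed lever (rad): 0 upright, positive leaning along the machine's +x; range -0.8 to 0.8; friction only (0.15 N m), stays where left; starts leaning to -x
- lever_ball (a point): centre of the lever's black ball grip, 26 mm diameter, 85 mm above the pivot along the lever (9 mm steel rod)
- lever_pivot (a point): the lever's pivot axis (along the machine's y), at z=0.115, in the plane of the lever
- lever_ptr (a point): the lever's pointer at the quadrant, 50 mm from the pivot axis along the lever, 16 mm to the lever's +y side
- lever_mark (a point): the white tab clipped on the quadrant's rim, 50 mm from the pivot axis; coincides with lever_ptr when the lever is set. The tab is locked
- offcut: short dark wood offcut 50 x 32 x 26 mm (x, y, z) left on the rest; origin at its centre
- scrap_box: open cardboard box, fixed, 140 x 140 mm outside, 60 mm high, walls 4 mm, floor about 4 mm; origin at the centre of its underside
- stock_board: flat sheet of cardboard 200 x 230 x 6 mm, fixed, on which the timbers lie; origin at the centre of its underside
- timber0: pale square timber 180 x 26 x 26 mm, about 60 g, long axis = its x, origin at its centre; two or three of the three are present (None: absent or held)
- timber1: pale square timber 180 x 26 x 26 mm, about 60 g, long axis = its x, origin at its centre; two or three of the three are present (None: absent or held)
- timber2: pale square timber 180 x 26 x 26 mm, about 60 g, long axis = its x, origin at its centre; two or three of the three are present (None: absent or held)
- jar: lidded glass jar, 54 mm diameter, 75 mm tall, a bystander: leave alone; origin at the centre of its underside
- wrench: steel wrench lying flat, a bystander: leave alone; origin at the underside of its middle
- tape: grey tape-measure puck, 60 mm diameter, 32 mm tall, a bystander: leave alone; origin at the centre of its underside
- mallet: hammer lying flat, a bystander: leave alone; origin at the underside of its middle
Things that resemble listed ones, but are neither listed nor needed, are in the scene too. What is shaped like the timber2 but purple is not meant.

How it is judged:
By the outcome, as a careful person would: the job done as asked, in the order asked, and still so for the second after the job is handed in, with the robot touching nothing.
Of timber0, timber1, timber2 only 2 to 3 are there at a start; the rules pass over those that are not, and their reading is None.
At some moment in a run one of timber0, timber1, timber2, offcut may be knocked a few centimetres aside while the robot is not near it.
Once in a run the grip may slacken for a moment while it holds something.
It also fails if it takes over 208 s, if anything falls off the work surface, if the arm or the gripper's body presses on something with over 40 N, if the wrist force passes 120 N, or if a joint passes its speed limit or range.

## Working session

There is one attempt and no reset: what is moved stays moved. The work goes in short steps, Python scripts to look and compute and a tool call to move; the robot and the scene stay as the last step left them, time stands still between calls to the robot, and variables do not carry over. Pictures are saved under pics/ and viewed, at most 14 in all, crops included, and the job is handed in when it is done.

Besides the shell and the picture viewer there is one more tool, called in YAML: its name, and indented under it one key for each argument. send_rows: Moves the arm, as the interface text tells. Shifts and turns lie within -1 to 1; 1 stands for 250 mm of shift or 90 degrees of turn. Its arguments: {"type":"object","properties":{"moves":{"type":"array"},"grip":{"type":"number"}},"required":["moves"]}

```bash
ls; mkdir -p pics
cat > h.py <<'E'
import numpy as np, cv2
from rig import readout, viewer, ticket
def cap(n):
    p,d=viewer.capture(n); return p,d
def rays(n,uv):
    c=viewer.camera_info(n); K=np.array([[c['fx'],0,c['cx']],[0,c['fy'],c['cy']],[0,0,1]])
    q=cv2.undistortPoints(np.array(uv,float).reshape(-1,1,2),K,np.array(c['distortion'],float)).reshape(-1,2)
    R=np.array(c['R']);t=np.array(c['t'])
    d=np.c_[q,np.ones(len(q))]@R   # R^T d
    return -R.T@t,d
def onplane(n,uv,z):
    o,d=rays(n,uv); return o+d*((z-o[2])/d[:,2])[:,None]
def withdepth(n,uv,dep):
    o,d=rays(n,uv); z=np.array([dep[int(round(v)),int(round(u))] for u,v in np.array(uv).reshape(-1,2)]); return o+d*z[:,None]
def proj(n,X):
    c=viewer.camera_info(n); K=np.array([[c['fx'],0,c['cx']],[0,c['fy'],c['cy']],[0,0,1]])
    return cv2.projectPoints(np.array(X,float).reshape(-1,3),cv2.Rodrigues(np.array(c['R']))[0],np.array(c['t'],float),K,np.array(c['distortion'],float))[0].reshape(-1,2)
def save(name,p,s=1.25):
    cv2.imwrite('pics/'+name,cv2.resize(p[:,:,::-1],None,fx=s,fy=s,interpolation=cv2.INTER_CUBIC))
def cloud(n,dep):
    v,u=np.mgrid[0:400,0:640]; o,d=rays(n,np.c_[u.ravel(),v.ravel()]); P=o+d*dep.ravel()[:,None]; P[dep.ravel()==0]=np.nan
    return P.reshape(400,640,3)
E
python3 - <<'E'
from h import *
for n in ('top','scene'):
    p,d=cap(n); save(n+'0.png',p); np.savez('pics/'+n+'0.npz',p=p,d=d); c=viewer.camera_info(n); print(n,-np.array(c['R']).T@c['t'],np.round(c['R'],2).tolist(),c['fx'])
s=readout.read_state();print(s['tcp_rot'],s['position'],s['force'],s['time_s'])
E
```

```text
pics
top [ 0.24769707 -0.07778477  1.39188996] [[-0.02, -1.0, 0.0], [-0.98, 0.02, -0.18], [0.18, -0.01, -0.98]] 402.4332414382147
scene [ 1.03632281 -0.42695727  0.81391101] [[0.51, 0.86, -0.01], [0.61, -0.37, -0.71], [-0.61, 0.36, -0.71]] 377.06205193871125
[[ 9.13988419e-01  4.05740042e-01 -4.34350759e-04]
 [ 4.05740091e-01 -9.13986464e-01  1.92944047e-03]
 [ 3.85860542e-04 -1.93971976e-03 -9.99998044e-01]] [ 0.25346651 -0.5705488   0.22167459] [ 0.32974449  0.51071274 -0.07547077] 0.1
```

View pics/top0.png

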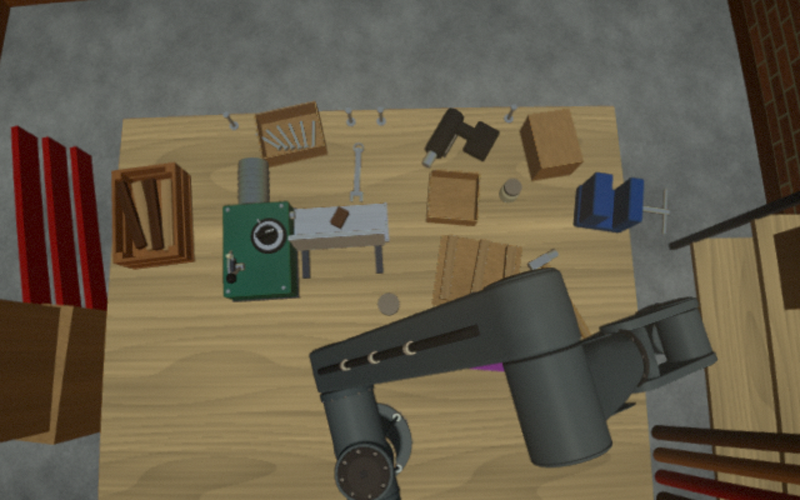

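View pics/scene0.png

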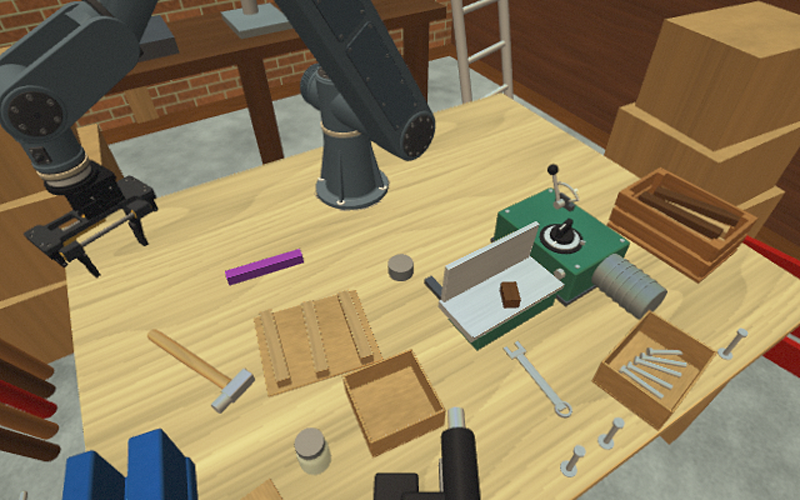

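The top view (800 px wide) shows the machine at (230-390, 200-300), the scrap box at (452,197) and the board at (480,270), with the arm covering part of it. The scene view shows three timbers on the sheet at (270,340), (315,340) and (357,325), and the offcut at (510,294). The flap is upright, the dial is at (563,233) and the lever ball at (553,170).

```bash
cat > m.py <<'E'
from h import *
def rect(P):
    r=cv2.minAreaRect((P[:,:2]*1000).astype(np.float32)); return np.round(cv2.boxPoints(r)).tolist(),np.round(r[1]),len(P)
for n in ('top','scene'):
    f=np.load(f'pics/{n}0.npz');p=f['p'];C=cloud(n,f['d']);hsv=cv2.cvtColor(p,cv2.COLOR_RGB2HSV);H,S,V=[hsv[...,i].astype(int) for i in range(3)]
    X,Y,Z=[C[...,i] for i in range(3)]
    reg=(X>0.3)&(X<0.9)&(Y>-0.5)&(Y<0.5)
    g=(H>65)&(H<95)&(S>100)&reg
    print(n,'green top z',np.nanmedian(Z[g&(Z>0.09)]),rect(C[g&(abs(Z-.1)<.008)]))
    r=reg&(abs(Z-.06)<.006)&(S<60)&(Y<0.25)&(Y>-.1)&(X>0.4)
    print('rest',rect(C[r]),np.nanmedian(Z[r]))
    k=reg&(Z>0.075)&(Z<0.1)&(S>60)&(V<120)&(Y<0.25)&~((H>60)&(H<100))
    k=reg&(Y>-0.05)&(Z>.07)&(Z<.1)&(H<20)&(S>80)&(X>.4)
    print('offcut',rect(C[k]) if k.sum()>4 else 0,C[k].mean(0) if k.sum() else 0)
    w=reg&(Z>.085)&(S<60)&(Y>-.1)&(Y<.16)&(X<.7)
    print('flap',rect(C[w]) if w.sum()>4 else 0, np.nanmax(Z[w]) if w.sum() else 0)
E
python3 m.py
```

```text
top green top z 0.10070894668753971 ([[384.0, 376.0], [392.0, 200.0], [638.0, 210.0], [630.0, 387.0]], array([246., 176.]), 2805)
rest ([[457.0, 205.0], [464.0, -56.0], [639.0, -52.0], [632.0, 209.0]], array([175., 261.]), 1297) 0.06055439112679517
offcut ([[499.0, 499.0], [573.0, 50.0], [931.0, 108.0], [858.0, 558.0]], array([363., 456.]), 213) [0.64883984 0.16945246 0.08172178]
flap ([[519.0, 158.0], [521.0, -44.0], [622.0, -43.0], [620.0, 160.0]], array([101., 202.]), 338) 0.17126348545162018
scene green top z 0.09990613175553226 ([[390.0, 373.0], [399.0, 195.0], [645.0, 207.0], [636.0, 385.0]], array([246., 178.]), 2494)
rest ([[511.0, 206.0], [522.0, -60.0], [641.0, -55.0], [629.0, 211.0]], array([118., 266.]), 2651) 0.059902088467566506
offcut ([[499.0, 499.0], [576.0, 42.0], [925.0, 101.0], [848.0, 558.0]], array([354., 463.]), 362) [0.62711608 0.16066446 0.08186768]
flap ([[521.0, 160.0], [525.0, -49.0], [628.0, -47.0], [624.0, 161.0]], array([103., 208.]), 1416) 0.16684849039099892
```

```bash
cat > m2.py <<'E'
from h import *
f=np.load('pics/scene0.npz');p=f['p'];C=cloud('scene',f['d']);X,Y,Z=[C[...,i] for i in range(3)]
hsv=cv2.cvtColor(p,cv2.COLOR_RGB2HSV);H,S,V=[hsv[...,i].astype(int) for i in range(3)]
def comps(m,mn=40):
    n,l,s,c=cv2.connectedComponentsWithStats(m.astype(np.uint8))
    for i in range(1,n):
        if s[i,4]>=mn:
            P=C[l==i]; r=cv2.minAreaRect((P[:,:2]*1000).astype(np.float32)); b=cv2.boxPoints(r)
            print(np.round(c[i]),s[i,4],'ctr',np.round(r[0],1),np.round(r[1],1),'ang',round(r[2],1),'z',np.round(np.nanmedian(P[:,2]),4))
print('timbers');comps((abs(Z-.032)<.005)&(X>.35)&(X<.75)&(Y>-.45)&(Y<-.0))
print('board');comps((abs(Z-.006)<.003)&(X>.35)&(X<.75)&(Y>-.45)&(Y<-.0)&(S>0),200)
print('box');comps((abs(Z-.06)<.008)&(X>.5)&(X<.85)&(Y>-.35)&(Y<-.08),30)
print('offcut');comps((V<115)&(abs(Z-.086)<.004)&(X>.5)&(X<.66)&(Y>-.05)&(Y<.19),10)
print('dial');comps((S<60)&(V>120)&(abs(Z-.105)<.02)&(X>.4)&(X<.66)&(Y>.2)&(Y<.4),10)
print('bar');comps((V<80)&(abs(Z-.145)<.006)&(X>.4)&(X<.66)&(Y>.2)&(Y<.4),5)
print('ball');comps((V<80)&(Z>.16)&(X>.35)&(X<.66)&(Y>.2)&(Y<.4),5)
cr=p[120:230,380:520]; cv2.imwrite('pics/crop1.png',cv2.resize(cr[:,:,::-1],None,fx=5.4,fy=5.4,interpolation=cv2.INTER_CUBIC))
E
python3 m2.py
```

```text
timbers
[321. 212.] 211 ctr [373.1 -51.8] [45.2 59.7] ang 0.9 z 0.0318
[284. 259.] 577 ctr [ 462.8 -220.8] [ 26.7 180.7] ang 79.9 z 0.0318
[251. 269.] 609 ctr [ 447.9 -304.9] [ 26.1 182.3] ang 76.6 z 0.0318
[220. 278.] 608 ctr [ 434.  -383.6] [ 26.3 171.1] ang 81.4 z 0.0315
[306. 296.] 134 ctr [ 595.1 -225.4] [134.2  39.4] ang 67.1 z 0.0318
[343. 315.] 40 ctr [ 682.2 -176.2] [ 1.7 77. ] ang 83.8 z 0.0329
[324. 347.] 124 ctr [ 727.3 -247.9] [138.7   3.1] ang 83.3 z 0.0321
[253. 371.] 53 ctr [ 690.9 -403.9] [52.5 21.1] ang 81.1 z 0.0321
board
[252. 275.] 3326 ctr [ 440.5 -301.3] [229.5 202.7] ang 80.0 z 0.0058
[313. 321.] 1541 ctr [ 646.1 -235.5] [127.3 111.2] ang 84.0 z 0.0043
box
[314. 317.] 628 ctr [ 659.1 -239.7] [141.7 141.3] ang 83.5 z 0.0587
[318. 389.] 738 ctr [ 810.  -297.2] [109.   44.5] ang 58.9 z 0.055
offcut
[408. 233.] 186 ctr [598.3  73. ] [31.9 49.3] ang 62.8 z 0.0859
dial
[448. 162.] 26 ctr [465.  329.1] [20.5 15.3] ang 88.8 z 0.1228
[449. 192.] 188 ctr [544.3 259.6] [74.7 79.6] ang 81.8 z 0.1071
[487. 209.] 124 ctr [650.3 305.3] [19.2 55.4] ang 0.1 z 0.0985
[462. 213.] 10 ctr [626.9 227.4] [7.3 6.9] ang 18.8 z 0.1014
bar
[452. 180.] 58 ctr [546.9 257.7] [15.9 48.3] ang 13.9 z 0.1445
ball
[442. 135.] 52 ctr [427.2 320. ] [17.7 13.9] ang 62.3 z 0.1945
```

View pics/crop1.png

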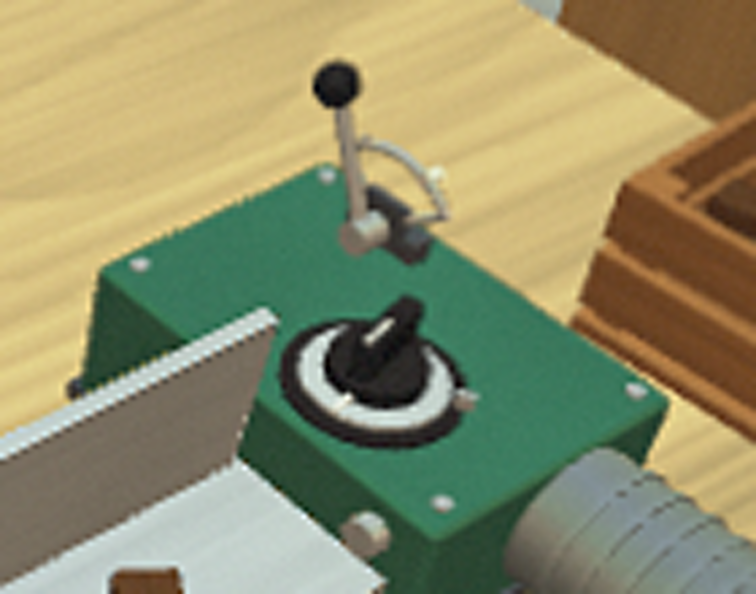

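The crop shows the white pointer tip at (345,400), the steel tab at (465,400), the ball at (337,83) and the white tab on the quadrant at (437,175).

```bash
cat >> h.py <<'E'
from scipy.spatial.transform import Rotation as Ro
TH=np.radians(2.5); O=np.array([.5245,.071])
A=np.array([[np.cos(TH),-np.sin(TH)],[np.sin(TH),np.cos(TH)]])
def m2w(x,y): return O+A@np.array([x,y])      # metres
def w2m(P): return (np.array(P)[...,:2]-O)@A
def down(yaw):  # yaw deg of tool x axis
    a=np.radians(yaw); return np.array([[np.cos(a),np.sin(a),0],[np.sin(a),-np.cos(a),0],[0,0,-1]])
def go(*T):  # each (x,y,z,yaw) world
    s=readout.read_state(); R=np.array(s['tcp_rot']); p=np.array(s['position'])
    print('t',round(s['time_s'],2),'p',np.round(p,4),'F',np.round(s['force'],1),'open',round(s['opening'],3),'gf',round(s['grasp_force'],1))
    for x,y,z,yaw in T:
        d=R.T@(np.array([x,y,z])-p)/.25; r=Ro.from_matrix(R.T@down(yaw)).as_rotvec(degrees=True)/90
        print(np.round(np.r_[d,r],3).tolist())
E
python3 - <<'E'
from h import *
a=m2w(.045,0)
print(a); go((*a,.2,2.5))
# dial & lever
def px(u,v): return (u/5.4+380,v/5.4+120)
P=onplane('scene',[px(345,400),px(455,400),px(385,368)],.11); print('ptr,tab,ctr',P)
f=np.load('pics/scene0.npz');C=cloud('scene',f['d'])
for u,v in [px(345,400),px(463,400),px(437,175),px(337,83),px(358,235)]: print(C[int(round(v)),int(round(u))])
E
```

```text
[0.56945717 0.07296287]
t 0.1 p [ 0.2535 -0.5705  0.2217] F [ 0.3  0.5 -0.1] open 1.004 gf 0.0
[2.2, -1.84, 0.091, -0.001, -0.0, 0.238]
ptr,tab,ctr [[0.55570104 0.23028947 0.11      ]
 [0.58476518 0.27811807 0.11      ]
 [0.54854275 0.26487917 0.11      ]]
[0.55547836 0.23097846 0.10976419]
[0.5858395  0.28432462 0.10812112]
[0.48726497 0.34584299 0.16368057]
[0.42820544 0.31903793 0.19647919]
[0.46902041 0.3181545  0.11904828]
```

send_rows:
  moves:
    - [0.37,-0.31,0,0,0,0]
    - [0.75,-0.62,0,0,0,0]
    - [0.75,-0.62,0,0,0,0]
    - [0.75,-0.62,0,0,0,0]
    - [0.75,-0.62,0,0,0,0]
  grip: 0

```text
time_s: 0.6
position: [0.3624, -0.3507, 0.2222]
tcp_rot: [[0.914, 0.406, -0.001], [0.406, -0.914, 0.002], [0.0, -0.002, -1.0]]
force: [1.4, -0.5, -0.1]
opening: 0.63
grasp_force: 0.0
```

send_rows:
  moves:
    - [0.75,-0.62,0,0,0,0]
    - [0.75,-0.62,0,0,0,0]
    - [0.75,-0.62,0,0,0,0]
    - [0.75,-0.62,0,0,0,0]
    - [0.75,-0.62,0,0,0,0]
    - [0.75,-0.62,0,0,0,0]

```text
time_s: 1.2
position: [0.4715, -0.1309, 0.2223]
tcp_rot: [[0.911, 0.412, -0.0], [0.412, -0.911, 0.002], [0.001, -0.002, -1.0]]
force: [-0.6, 0.4, -0.1]
opening: 0.078
grasp_force: 0.0
```

send_rows:
  moves:
    - [0.7,-0.6,0,0,0,0.08]
    - [0.7,-0.6,0,0,0,0.16]
    - [0.7,-0.6,0,0,0,0.238]
    - [0.7,-0.6,0,0,0,0.238]
    - [0.7,-0.6,0.0,0,0,0.238]
    - [0.7,-0.6,0,0,0,0.238]
    - [0.7,-0.6,0.0,0,0,0.238]
    - [0.7,-0.6,0,0,0,0.238]

```text
time_s: 2.0
position: [0.569, 0.071, 0.2221]
tcp_rot: [[0.999, 0.043, -0.002], [0.043, -0.999, -0.001], [-0.002, 0.001, -1.0]]
force: [-0.4, -0.5, -0.2]
opening: 0.005
grasp_force: 0.0
```

Run:
```python
from h import *
L=[(.047,.20),(.047,.125),(0,.125),(-.03,.125),(-.06,.115),(-.075,.092),(-.083,.072),(-.085,.055)]
go(*[(*m2w(x,0),z,2.5) for x,z in L])
print(readout.read_state()['tcp_rot'])
```

```text
t 2.0 p [0.569  0.071  0.2221] F [-0.4 -0.5 -0.2] open 0.005 gf 0.0
[0.01, -0.008, 0.089, 0.0, 0.001, -0.001]
[0.011, -0.008, 0.389, 0.0, 0.001, -0.001]
[-0.177, -0.008, 0.389, 0.0, 0.001, -0.001]
[-0.297, -0.008, 0.389, 0.0, 0.001, -0.001]
[-0.417, -0.008, 0.429, 0.0, 0.001, -0.001]
[-0.477, -0.008, 0.521, 0.0, 0.001, -0.001]
[-0.509, -0.008, 0.601, 0.0, 0.001, -0.001]
[-0.517, -0.008, 0.669, 0.0, 0.001, -0.001]
[[ 9.99086391e-01  4.27092528e-02 -1.51771162e-03]
 [ 4.27084337e-02 -9.99087417e-01 -5.68062526e-04]
 [-1.54058811e-03  5.02724452e-04 -9.99998687e-01]]
```

send_rows:
  moves:
    - [0.01,-0.01,0.2,0,0,0]
    - [0.01,-0.01,0.39,0,0,0]
    - [-0.04,-0.01,0.39,0,0,0]
    - [-0.1,-0.01,0.39,0,0,0]
    - [-0.18,-0.01,0.39,0,0,0]
    - [-0.24,-0.01,0.39,0,0,0]
    - [-0.3,-0.01,0.39,0,0,0]
    - [-0.36,-0.01,0.41,0,0,0]
    - [-0.42,-0.01,0.43,0,0,0]
    - [-0.45,-0.01,0.48,0,0,0]
    - [-0.48,-0.01,0.52,0,0,0]
    - [-0.5,-0.01,0.58,0,0,0]

```text
time_s: 3.2
position: [0.4452, 0.0676, 0.0783]
tcp_rot: [[0.999, 0.041, 0.003], [0.041, -0.999, -0.001], [0.003, 0.001, -1.0]]
force: [0.8, 0.2, 1.3]
opening: 0.006
grasp_force: 1.2
```

send_rows:
  moves:
    - [-0.02,0,0.04,0,0,0]
    - [-0.02,0,0.06,0,0,0]
    - [-0.02,0,0.08,0,0,0]
    - [-0.02,0,0.085,0,0,0]
    - [-0.02,0,0.085,0,0,0]

```text
time_s: 3.7
position: [0.439, 0.0679, 0.06]
tcp_rot: [[0.999, 0.044, 0.001], [0.044, -0.999, -0.001], [0.0, 0.001, -1.0]]
force: [-6.7, -3.7, 40.9]
opening: 0.009
grasp_force: 20.3
```

send_rows:
  moves:
    - [0,0,-0.2,0,0,0]
    - [0,0,-0.4,0,0,0]
    - [0,0,-0.6,0,0,0]
    - [0,0.3,-0.8,0,0,0]
    - [0,0.6,-0.8,0,0,0]
    - [0,1,-0.8,0,0,0]
    - [0,1,-0.8,0,0,0]
    - [0,1,-0.8,0,0,0]
    - [0,1,-0.8,0,0,0]
  grip: 1

```text
time_s: 4.6
position: [0.4514, -0.1868, 0.2573]
tcp_rot: [[0.999, 0.038, 0.003], [0.038, -0.999, -0.004], [0.003, 0.004, -1.0]]
force: [-0.3, 0.6, 0.3]
opening: 0.741
grasp_force: 0.0
```

Run:
```python
from h import *
go()
for n in ('top','scene'):
    p,d=cap(n); np.savez('pics/'+n+'1.npz',p=p,d=d)
    cr=p[140:260,160:330] if n=='top' else p[110:300,320:540]
    cv2.imwrite(f'pics/{n}1.png',cv2.resize(cr[:,:,::-1],None,fx=4.7 if n=='top' else 3.15,fy=4.7 if n=='top' else 3.15,interpolation=cv2.INTER_CUBIC))
    C=cloud(n,d);X,Y,Z=[C[...,i] for i in range(3)]
    hsv=cv2.cvtColor(p,cv2.COLOR_RGB2HSV);H,S,V=[hsv[...,i].astype(int) for i in range(3)]
    def comps(nm,m,mn=40):
        k,l,s,c=cv2.connectedComponentsWithStats(m.astype(np.uint8))
        for i in range(1,k):
            if s[i,4]>=mn:
                P=C[l==i]; r=cv2.minAreaRect((P[:,:2]*1000).astype(np.float32))
                print(n,nm,np.round(c[i]),s[i,4],'ctr',np.round(r[0],1),np.round(r[1],1),'ang',round(r[2],1),'z',np.round(np.nanmedian(P[:,2]),4))
    comps('plate',(abs(Z-.06)<.006)&(X>.38)&(X<.66)&(Y>-.08)&(Y<.19),300)
    comps('green',(H>65)&(H<95)&(S>100)&(abs(Z-.1)<.008),300)
    comps('offcut',(V<115)&(abs(Z-.086)<.005)&(X>.5)&(X<.66)&(Y>-.05)&(Y<.19),10)
    comps('disc',(abs(Z-.106)<.006)&(X>.45)&(X<.66)&(Y>.2)&(Y<.32)&~((H>65)&(H<95)&(S>80)),100)
    comps('bar',(V<90)&(Z>.138)&(X>.45)&(X<.66)&(Y>.2)&(Y<.32),5)
    comps('timber',(abs(Z-.032)<.005)&(X>.3)&(X<.6)&(Y>-.45)&(Y<-.1),300)
```

```text
t 4.6 p [ 0.4514 -0.1868  0.2573] F [-0.3  0.6  0.3] open 0.741 gf 0.0
top plate [273. 197.] 4078 ctr [524.3  68.7] [221.3 247.9] ang 2.7 z 0.0606
top green [205. 196.] 2328 ctr [512.4 291.9] [245.3 177.8] ang 2.3 z 0.1007
top offcut [271. 173.] 137 ctr [596.9  77.1] [32.8 49.8] ang 62.8 z 0.0867
top disc [215. 189.] 387 ctr [545.3 260.1] [94.9 94.2] ang 58.4 z 0.1064
top bar [211. 186.] 64 ctr [544.8 260.2] [13.8 48.7] ang 14.5 z 0.1444
top timber [407. 222.] 382 ctr [ 426.5 -381. ] [ 27.6 179.9] ang 81.5 z 0.0321
scene plate [387. 225.] 5149 ctr [524.3  66.6] [222.9 253. ] ang 2.3 z 0.0599
scene green [451. 185.] 2649 ctr [517.6 290.6] [245.8 177.5] ang 2.9 z 0.0999
scene offcut [408. 233.] 190 ctr [599.1  73.1] [31.8 49.7] ang 61.6 z 0.0857
scene disc [448. 193.] 394 ctr [546.7 259.1] [93.8 95.8] ang 13.9 z 0.1054
scene bar [452. 180.] 62 ctr [547.9 257.8] [13.8 49.7] ang 12.2 z 0.1446
scene timber [284. 260.] 580 ctr [ 462.8 -220.8] [ 26.7 182.5] ang 79.8 z 0.0319
scene timber [251. 270.] 609 ctr [ 448.1 -304.9] [ 26.2 182.6] ang 76.5 z 0.0318
scene timber [219. 277.] 643 ctr [ 427.7 -382.6] [ 26.3 183.2] ang 81.5 z 0.0315
```

View pics/top1.png

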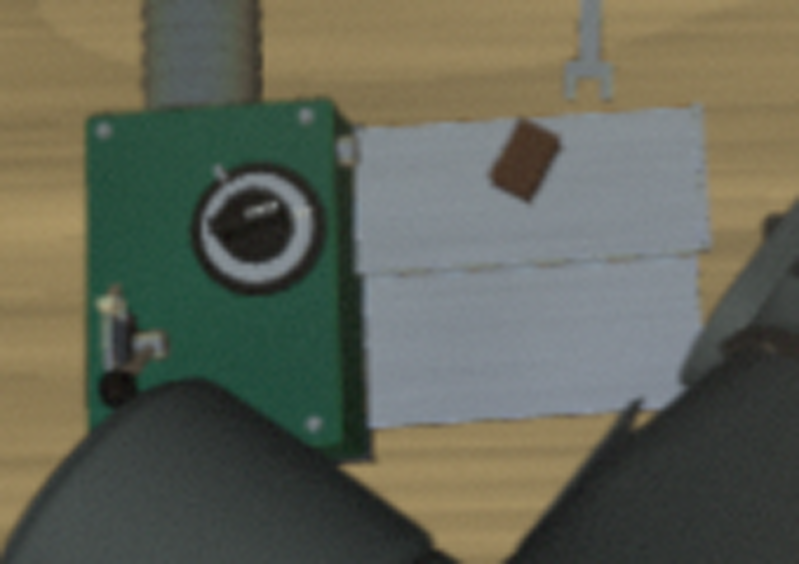

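View pics/scene1.png

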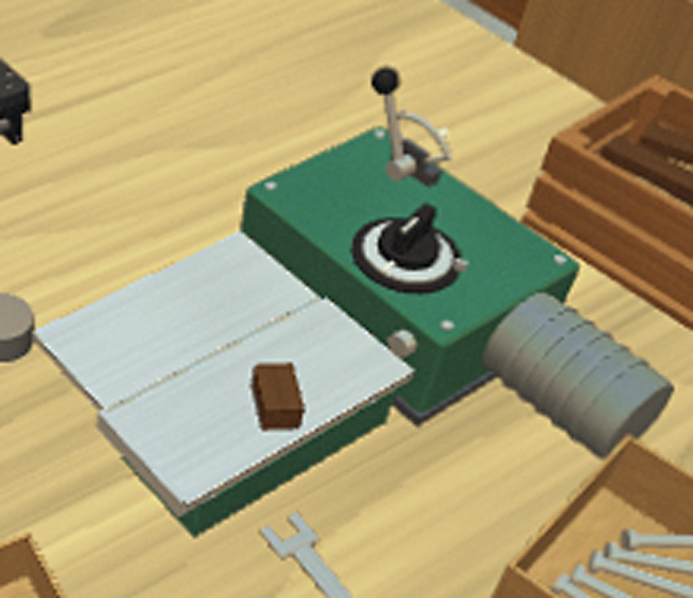

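The top crop shows the flap flush with the rest (seam at y≈265), the offcut at (525,160), the dial with its pointer at the right (308,213) and its tab at upper left (220,172). The lever ball is at (118,388) and the white tab at (108,300).

```bash
sed -i 's/^TH=.*/TH=np.radians(2.55); O=np.array([.5243,.0700])/' h.py
python3 - <<'E'
from h import *
go((.598,.08,.2,-27.8),(.598,.075,.12,-27.8))
def t(u,v): return (u/4.7+160,v/4.7+140)
def s(u,v): return (u/3.15+320,v/3.15+110)
P=onplane('top',[t(308,213),t(223,178),t(258,228)],.109);print('top',w2m(P)*1000)
P=onplane('scene',[s(391,267),s(458,264)],.109);print('scene',w2m(P)*1000)
f=np.load('pics/top1.npz');C=cloud('top',f['d'])
for u,v in (t(308,213),t(220,172),t(108,300),t(118,388)):
  q=C[int(round(v)),int(round(u))];print(q,w2m(q)*1000)
E
```

```text
t 4.7 p [ 0.4504 -0.1828  0.2564] F [ 0.4 -0.3 -0.2] open 0.833 gf 0.0
[0.631, -1.027, 0.226, 0.0, -0.0, 0.334]
[0.63, -1.007, 0.546, 0.0, -0.0, 0.334]
top [[ 35.35089337 151.41287599]
 [ 64.84589359 210.83500291]
 [ 27.1019969  186.80058133]]
scene [[ 40.17826861 158.21926132]
 [ 70.08363687 209.67051194]]
[0.55588257 0.2232305  0.10075229] [ 38.3687071 151.6736166]
[0.58146928 0.28374261 0.11375262] [ 66.62233302 210.9874305 ]
[0.48326987 0.34297175 0.16474392] [-28.84465758 274.52692999]
[0.41790892 0.32217959 0.20156132] [-95.06595645 256.66333938]
```

send_rows:
  moves:
    - [0.1,-0.16,0,0,0,0.09]
    - [0.22,-0.35,0.05,0,0,0.18]
    - [0.35,-0.55,0.1,0,0,0.26]
    - [0.5,-0.8,0.2,0,0,0.334]
    - [0.63,-1,0.22,0,0,0.334]
    - [0.63,-1,0.22,0,0,0.334]
    - [0.63,-1,0.22,0,0,0.334]
    - [0.63,-1,0.22,0,0,0.334]
  grip: 0.75

```text
time_s: 5.5
position: [0.5959, 0.0808, 0.2001]
tcp_rot: [[0.889, -0.457, -0.003], [-0.457, -0.889, 0.001], [-0.003, 0.0, -1.0]]
force: [-0.1, 0.1, 0.2]
opening: 0.748
grasp_force: 0.0
```

Run:
```python
from h import *
p,d=cap('scene');C=cloud('scene',d);Z=C[...,2];V=p.max(2)
m=(V<115)&(abs(Z-.086)<.005)&(C[...,0]>.5)&(C[...,0]<.66)&(C[...,1]>-.05)&(C[...,1]<.19)
k,l,s,c=cv2.connectedComponentsWithStats(m.astype(np.uint8))
for i in range(1,k):
  if s[i,4]>10: print(s[i,4],cv2.minAreaRect((C[l==i][:,:2]*1000).astype(np.float32)))
go((.598,.075,.066,-27.8))
```

```text
191 ((599.0200805664062, 72.85440063476562), (31.943965911865234, 49.87752914428711), 62.41143798828125)
t 5.55 p [0.5954 0.0788 0.2005] F [ 0.1 -0.5 -0.2] open 0.748 gf 0.0
[0.018, 0.008, 0.538, 0.001, 0.002, 0.006]
```

Unmoved. Grasp it.

send_rows:
  moves:
    - [0.02,0.01,0.15,0,0,0]
    - [0.02,0.01,0.3,0,0,0]
    - [0.02,0.01,0.43,0,0,0]
    - [0.02,0.01,0.5,0,0,0]
    - [0.02,0.01,0.54,0,0,0]
    - [0.02,0.01,0.54,0,0,0]

```text
time_s: 6.15
position: [0.5987, 0.071, 0.0655]
tcp_rot: [[0.886, -0.463, -0.003], [-0.463, -0.886, 0.0], [-0.003, 0.001, -1.0]]
force: [0.3, 0.4, 0.3]
opening: 0.751
grasp_force: 0.0
```

send_rows:
  moves:
    - [0,0,0,0,0,0]
    - [0,0,0,0,0,0]
    - [0,0,0,0,0,0]
    - [0,0,0,0,0,0]
    - [0,0,0,0,0,0]
    - [0,0,-0.05,0,0,0]
    - [0,0,-0.15,0,0,0]
    - [0,0,-0.25,0,0,0]
    - [0,0,-0.35,0,0,0]
    - [0,0,-0.4,0,0,0]
    - [0,0,-0.4,0,0,0]
  grip: 0.2

```text
time_s: 7.25
position: [0.6018, 0.0715, 0.1688]
tcp_rot: [[0.887, -0.462, 0.005], [-0.462, -0.887, -0.0], [0.005, -0.002, -1.0]]
force: [0.4, 0.9, -0.9]
opening: 0.364
grasp_force: 30.0
```

Run:
```python
from h import *
go((.658,-.238,.166,-27.8))
```

```text
t 7.25 p [0.6018 0.0715 0.1688] F [ 0.4  0.9 -0.9] open 0.364 gf 30.0
[0.772, 0.994, 0.013, -0.001, -0.003, 0.003]
```

send_rows:
  moves:
    - [0.08,0.1,0,0,0,0]
    - [0.2,0.25,0,0,0,0]
    - [0.32,0.4,0,0,0,0]
    - [0.44,0.55,0,0,0,0]
    - [0.56,0.7,0,0,0,0]
    - [0.66,0.85,0,0,0,0]
    - [0.73,0.95,0,0,0,0]
    - [0.77,0.995,0,0,0,0]
    - [0.77,0.995,0.0,0,0,0]
    - [0.77,0.995,0.1,0,0,0]
    - [0.77,0.995,0.2,0,0,0]
    - [0.77,0.995,0.3,0,0,0]

```text
time_s: 8.45
position: [0.6555, -0.2349, 0.0903]
tcp_rot: [[0.888, -0.46, -0.001], [-0.46, -0.888, 0.002], [-0.002, -0.001, -1.0]]
force: [0.4, 0.1, -0.4]
opening: 0.367
grasp_force: 30.0
```

send_rows:
  moves:
    - [0,0,0.1,0,0,0]
    - [0,0,0.2,0,0,0]
    - [0,0,0.26,0,0,0]
    - [0,0,0.26,0,0,0]

```text
time_s: 8.85
position: [0.6539, -0.2349, 0.0234]
tcp_rot: [[0.887, -0.461, -0.006], [-0.461, -0.887, 0.004], [-0.007, -0.001, -1.0]]
force: [-0.1, -0.5, -0.9]
opening: 0.367
grasp_force: 30.0
```

Run:
```python
from h import *
go((.658,-.238,.024,-27.8))
p,d=cap('scene'); cr=p[230:400,200:420]; cv2.imwrite('pics/box.png',cv2.resize(cr[:,:,::-1],None,fx=3,fy=3))
```

```text
t 8.85 p [ 0.6539 -0.2349  0.0234] F [-0.1 -0.5 -0.9] open 0.367 gf 30.0
[0.02, 0.004, -0.002, -0.0, 0.004, 0.004]
```

View pics/box.png

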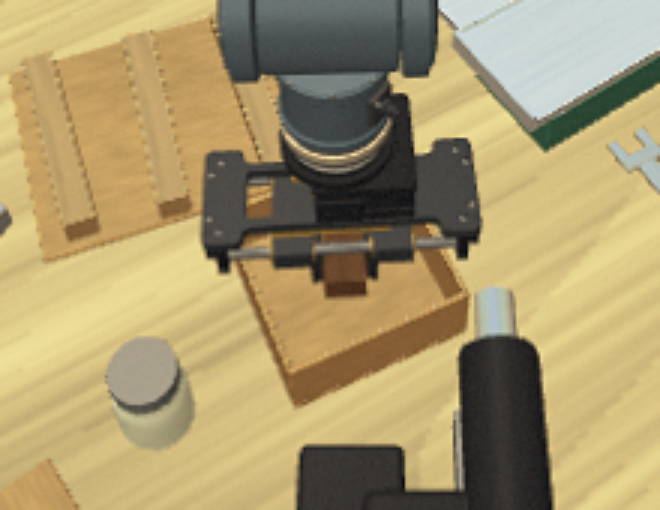

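Offcut is held over the box interior, centred at (345,270). Releasing and heading to the dial.

send_rows:
  moves:
    - [0,0,0,0,0,0]
    - [0,0,0,0,0,0]
    - [0,0,0,0,0,0]
    - [0,0,0,0,0,0]
    - [0,0,-0.1,0,0,0]
    - [0,0,-0.3,0,0,0]
    - [0,0,-0.5,0,0,0]
    - [0,0,-0.7,0,0,0]
    - [0,0,-0.9,0,0,0]
    - [0,0,-0.98,0,0,0]
    - [0,0,-0.98,0,0,0]
  grip: 0.65

```text
time_s: 10.0
position: [0.6581, -0.2393, 0.2773]
tcp_rot: [[0.887, -0.463, 0.01], [-0.462, -0.887, -0.005], [0.011, 0.0, -1.0]]
force: [0.4, 0.6, -0.2]
opening: 0.65
grasp_force: 0.0
```

Run:
```python
from h import *
go((.546,.2596,.2,-27.8));print(np.round(readout.read_state()['joint_positions'],1))
```

```text
t 10.0 p [ 0.6581 -0.2393  0.2773] F [ 0.4  0.6 -0.2] open 0.65 gf 0.0
[-1.324, -1.562, 0.294, 0.0, -0.007, 0.003]
[-29.1  33.3  67.    0.   79.   88.4]
```

send_rows:
  moves:
    - [-0.1,-0.12,0,0,0,-0.09]
    - [-0.2,-0.24,0,0,0,-0.18]
    - [-0.32,-0.38,0,0,0,-0.27]
    - [-0.44,-0.52,0,0,0,-0.36]
    - [-0.55,-0.65,0,0,0,-0.45]
    - [-0.66,-0.78,0,0,0,-0.54]
    - [-0.66,-0.78,0,0,0,-0.63]
    - [-0.66,-0.78,0,0,0,-0.72]
    - [-0.66,-0.78,0,0,0,-0.73]

```text
time_s: 10.9
position: [0.5986, 0.0119, 0.2696]
tcp_rot: [[0.785, 0.619, -0.003], [0.619, -0.785, 0.001], [-0.002, -0.003, -1.0]]
force: [-0.4, 0.2, 0.1]
opening: 0.652
grasp_force: 0.0
```

Run:
```python
from h import *
go((.546,.2596,.2,103.5))
p,d=cap('scene'); cr=p[260:370,260:370]; C=cloud('scene',d)
m=(p.max(2)<100)&(C[...,0]>.59)&(C[...,0]<.72)&(C[...,1]>-.31)&(C[...,1]<-.17); print(m.sum(),np.nanmedian(C[m],axis=0))
```

```text
t 10.9 p [0.5986 0.0119 0.2696] F [-0.4  0.2  0.1] open 0.652 gf 0.0
[0.449, -0.908, 0.28, -0.002, 0.0, -0.725]
122 [ 0.67156507 -0.2407649   0.02797637]
```

send_rows:
  moves:
    - [0.05,-0.1,0,0,0,-0.09]
    - [0.12,-0.24,0,0,0,-0.18]
    - [0.2,-0.4,0,0,0,-0.27]
    - [0.28,-0.56,0,0,0,-0.36]
    - [0.36,-0.72,0,0,0,-0.45]
    - [0.42,-0.85,0,0,0,-0.54]
    - [0.45,-0.91,0,0,0,-0.63]
    - [0.45,-0.91,0.1,0,0,-0.725]
    - [0.45,-0.91,0.2,0,0,-0.725]
    - [0.45,-0.91,0.28,0,0,-0.725]
    - [0.45,-0.91,0.28,0,0,-0.725]
  grip: 0.5

```text
time_s: 12.05
position: [0.5452, 0.2584, 0.1974]
tcp_rot: [[-0.229, 0.973, -0.008], [0.973, 0.229, -0.002], [-0.0, -0.009, -1.0]]
force: [0.4, -0.0, 0.4]
opening: 0.498
grasp_force: 0.0
```

Run:
```python
from h import *
go((.546,.2596,.1225,103.5));print(np.round(readout.read_state()['joint_positions'],1))
```

```text
t 12.05 p [0.5452 0.2584 0.1974] F [ 0.4 -0.   0.4] open 0.498 gf 0.0
[0.004, 0.007, 0.3, -0.005, 0.0, -0.003]
[14.8 30.4 86.4 -0.  63.7  1.5]
```

send_rows:
  moves:
    - [0,0,0.1,0,0,0]
    - [0,0,0.18,0,0,0]
    - [0,0,0.25,0,0,0]
    - [0,0,0.3,0,0,0]
    - [0,0,0.3,0,0,0]

```text
time_s: 12.55
position: [0.547, 0.259, 0.125]
tcp_rot: [[-0.23, 0.973, -0.003], [0.973, 0.23, -0.001], [-0.0, -0.003, -1.0]]
force: [-0.3, 0.8, -0.0]
opening: 0.499
grasp_force: 0.0
```

send_rows:
  moves:
    - [0,0,0,0,0,0]
    - [0,0,0,0,0,0]
    - [0,0,0,0,0,0]
    - [0,0,0,0,0,0]
    - [0,0,0,0,0,0]
    - [0,0,0,0,0,0]
    - [0,0,0,0,0,0]
  grip: 0

```text
time_s: 13.25
position: [0.5461, 0.2593, 0.1268]
tcp_rot: [[-0.232, 0.973, -0.003], [0.973, 0.232, -0.001], [-0.0, -0.003, -1.0]]
force: [-4.2, -1.2, 4.9]
opening: 0.16
grasp_force: 29.7
```

Run:
```python
from h import *
go((.546,.2596,.1225,103.5))
```

```text
t 13.25 p [0.5461 0.2593 0.1268] F [-4.2 -1.2  4.9] open 0.16 gf 29.7
[0.001, 0.0, 0.017, -0.002, 0.0, -0.001]
```

send_rows:
  moves:
    - [0,0,0,0,0,-0.08]
    - [0,0,0,0,0,-0.16]
    - [0,0,0,0,0,-0.24]
    - [0,0,0,0,0,-0.32]
    - [0,0,0,0,0,-0.4]
    - [0,0,0,0,0,-0.48]
    - [0,0,0,0,0,-0.56]
    - [0,0,0,0,0,-0.64]
    - [0,0,0,0,0,-0.72]
    - [0,0,0,0,0,-0.8]
    - [0,0,0,0,0,-0.88]
    - [0,0,0,0,0,-0.96]

```text
time_s: 14.45
position: [0.5468, 0.2602, 0.1268]
tcp_rot: [[-0.985, -0.175, -0.001], [-0.175, 0.985, 0.001], [0.001, 0.001, -1.0]]
force: [-3.7, 0.8, 4.3]
opening: 0.158
grasp_force: 29.8
```

send_rows:
  moves:
    - [0,0,0,0,0,-0.08]
    - [0,0,0,0,0,-0.16]
    - [0,0,0,0,0,-0.24]
    - [0,0,0,0,0,-0.26]
    - [0,0,0,0,0,-0.26]
    - [0,0,0,0,0,-0.26]

```text
time_s: 15.05
position: [0.5467, 0.2605, 0.1268]
tcp_rot: [[-0.837, -0.547, -0.002], [-0.547, 0.837, 0.001], [0.001, 0.002, -1.0]]
force: [-4.1, 3.8, 5.5]
opening: 0.157
grasp_force: 29.8
```

Run:
```python
from h import *
go((.546,.2596,.1225,213.5))
p,d=cap('scene'); cr=p[150:230,400:500]; cv2.imwrite('pics/dial2.png',cv2.resize(cr[:,:,::-1],None,fx=7,fy=7,interpolation=cv2.INTER_CUBIC))
```

```text
t 15.05 p [0.5467 0.2605 0.1268] F [-4.1  3.8  5.5] open 0.157 gf 29.8
[0.004, -0.001, 0.017, 0.001, -0.0, -0.004]
```

View pics/dial2.png

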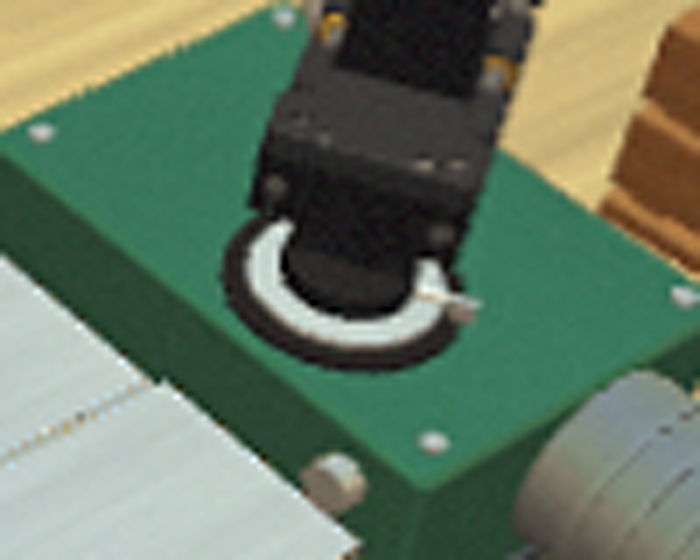

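The dial pointer line at (425-448,294) now runs into the tab at (455,300). Releasing and checking.

send_rows:
  moves:
    - [0,0,0,0,0,0]
    - [0,0,0,0,0,0]
    - [0,0,0,0,0,0]
    - [0,0,-0.1,0,0,0]
    - [0,0,-0.25,0,0,0]
    - [0,0,-0.4,0,0,0]
    - [0,0,-0.55,0,0,0]
    - [0,0,-0.7,0,0,0]
    - [0,0,-0.7,0,0,0]
  grip: 0.5

```text
time_s: 16.0
position: [0.5517, 0.2602, 0.3077]
tcp_rot: [[-0.837, -0.547, 0.014], [-0.547, 0.837, 0.003], [-0.013, -0.005, -1.0]]
force: [1.3, 0.1, 0.4]
opening: 0.498
grasp_force: 0.0
```

send_rows:
  moves:
    - [0.1,0,0,0,0,0.09]
    - [0.25,-0.1,0,0,0,0.18]
    - [0.4,-0.2,0,0,0,0.27]
    - [0.5,-0.4,0,0,0,0.36]
    - [0.5,-0.6,0,0,0,0.45]
    - [0.5,-0.8,0,0,0,0.54]
    - [0.5,-1,0,0,0,0.63]
    - [0.5,-1,0,0,0,0.72]
    - [0.5,-1,0,0,0,0.8]
    - [0.5,-1,0,0,0,0.88]
    - [0.5,-1,0,0,0,0.97]
    - [0.5,-1,0,0,0,1]

```text
time_s: 17.2
position: [0.5799, -0.0186, 0.3001]
tcp_rot: [[-0.544, 0.839, -0.001], [0.839, 0.544, -0.0], [0.001, -0.001, -1.0]]
force: [-0.6, -0.7, -0.1]
opening: 0.5
grasp_force: 0.0
```

Run:
```python
from h import *
go()
p,d=cap('top');q,e=cap('scene');np.savez('pics/top2.npz',p=p,d=d);np.savez('pics/scene2.npz',p=q,d=e)
# known dial centre machine ~(.030,.1885)
f=lambda im,a,b,c,dd:cv2.resize(im[a:b,c:dd,::-1],None,fx=8,fy=8,interpolation=cv2.INTER_CUBIC)
a=f(p,165,215,190,240);b=f(q,165,215,425,475);cv2.imwrite('pics/dial3.png',np.hstack([a,b]))
```

```text
t 17.2 p [ 0.5799 -0.0186  0.3001] F [-0.6 -0.7 -0.1] open 0.5 gf 0.0
```

View pics/dial3.png

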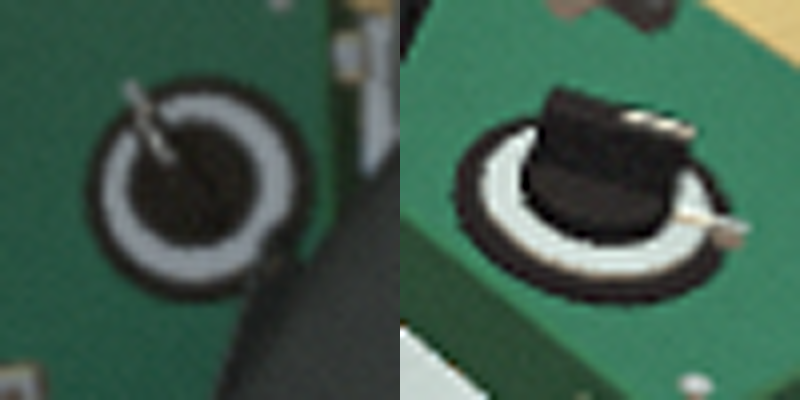

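Run:
```python
from h import *
s=lambda u,v:((u-400)/8+425-.44,v/8+165-.44); t=lambda u,v:(u/8+190-.44,v/8+165-.44)
for n,pts in (('scene',[s(690,215),s(712,220),s(740,228)]),('top',[t(153,128),t(142,112),t(130,90)])):
    f=np.load(f'pics/{n}2.npz');p=f['p'];C=cloud(n,f['d']);Z=C[...,2]
    hsv=cv2.cvtColor(p,cv2.COLOR_RGB2HSV);g=(hsv[...,0]>65)&(hsv[...,0]<95)&(hsv[...,1]>80)
    W=w2m(C)
    V=p.max(2); ring=(hsv[...,1]<60)&(V>110)&(np.hypot(W[...,0]-.030,W[...,1]-.1885)<.045)&(Z<.115)
    e=cv2.fitEllipse(np.vstack(cv2.findContours(cv2.morphologyEx(ring.astype(np.uint8),cv2.MORPH_OPEN,np.ones((2,2))),cv2.RETR_EXTERNAL,cv2.CHAIN_APPROX_NONE)[0]))
    c=w2m(onplane(n,[e[0]],.109))[0]*1000; print(n,'ctr',c)
    c=np.array([29.8,188.5]) if abs(c-[30,188.5]).max()>4 else c
    for h in (.107,.111):
        P=w2m(onplane(n,pts,h))*1000-c; print(h,np.round(np.hypot(*P.T),1),np.round(np.degrees(np.arctan2(P[:,1],P[:,0])),1))
f=np.load('pics/scene2.npz');C=cloud('scene',f['d']);X,Y,Z=C[...,0],C[...,1],C[...,2]
k,l,s,c=cv2.connectedComponentsWithStats(((abs(Z-.032)<.005)&(X>.3)&(X<.6)&(Y>-.45)&(Y<-.1)).astype(np.uint8))
for i in range(1,k):
  if s[i,4]>100: print(s[i,4],cv2.minAreaRect((C[l==i][:,:2]*1000).astype(np.float32)))
f=np.load('pics/top2.npz');C=cloud('top',f['d']);X,Y,Z=C[...,0],C[...,1],C[...,2]
k,l,s,c=cv2.connectedComponentsWithStats(((abs(Z-.032)<.005)&(X>.3)&(X<.6)&(Y>-.45)&(Y<-.1)).astype(np.uint8))
for i in range(1,k):
  if s[i,4]>100: print('top',s[i,4],cv2.minAreaRect((C[l==i][:,:2]*1000).astype(np.float32)))
```

```text
scene ctr [ 37.88572002 185.17170684]
0.107 [32.3 39.8 49.3] [38.3 37.9 36.6]
0.111 [32.1 39.4 49. ] [29.8 31.  31. ]
top ctr [ 26.1362875  186.62430793]
0.107 [36.3 44.7 55.5] [34.9 34.3 32.8]
0.111 [34.9 43.2 54. ] [34.4 34.  32.5]
578 ((462.05450439453125, -220.81671142578125), (26.554256439208984, 183.56973266601562), 79.79165649414062)
616 ((448.19415283203125, -304.9469909667969), (26.10505485534668, 182.18765258789062), 76.55575561523438)
640 ((428.1017761230469, -382.5744323730469), (26.510950088500977, 182.75057983398438), 81.52784729003906)
118 ((592.8964233398438, -230.1206817626953), (128.8848876953125, 3.6322813034057617), 84.68956756591797)
top 358 ((462.9402770996094, -217.66712951660156), (26.30823516845703, 181.10296630859375), 80.0252914428711)
top 380 ((447.92755126953125, -301.48260498046875), (26.84159278869629, 180.04920959472656), 76.74713134765625)
top 376 ((426.4210510253906, -381.0013122558594), (28.01633644104004, 179.1885986328125), 82.06675720214844)
```

Run:
```python
from h import *
go((.4625,-.2192,.12,169.9))
```

```text
t 17.3 p [ 0.5798 -0.0185  0.3003] F [-0.4 -1.2  0.2] open 0.499 gf 0.0
[-0.416, -0.831, 0.722, -0.001, -0.001, -0.519]
```

send_rows:
  moves:
    - [-0.06,-0.12,0,0,0,-0.09]
    - [-0.14,-0.28,0,0,0,-0.18]
    - [-0.22,-0.44,0.1,0,0,-0.27]
    - [-0.3,-0.6,0.2,0,0,-0.36]
    - [-0.38,-0.75,0.32,0,0,-0.45]
    - [-0.415,-0.83,0.46,0,0,-0.519]
    - [-0.415,-0.83,0.6,0,0,-0.519]
    - [-0.415,-0.83,0.72,0,0,-0.519]
    - [-0.415,-0.83,0.72,0,0,-0.519]
  grip: 0.6

```text
time_s: 18.2
position: [0.4603, -0.2172, 0.1176]
tcp_rot: [[-0.984, 0.175, -0.008], [0.175, 0.984, 0.006], [0.008, 0.004, -1.0]]
force: [-0.9, 0.3, 0.0]
opening: 0.603
grasp_force: 0.0
```

Run:
```python
from h import *
go((.4625,-.2192,.010,169.9))
```

```text
t 18.2 p [ 0.4603 -0.2172  0.1176] F [-0.9  0.3  0. ] open 0.603 gf 0.0
[-0.014, -0.008, 0.43, 0.003, -0.005, 0.0]
```

send_rows:
  moves:
    - [-0.01,-0.01,0.15,0,0,0]
    - [-0.01,-0.01,0.28,0,0,0]
    - [-0.01,-0.01,0.37,0,0,0]
    - [-0.01,-0.01,0.42,0,0,0]
    - [-0.01,-0.01,0.43,0,0,0]

```text
time_s: 18.7
position: [0.4655, -0.2214, 0.0135]
tcp_rot: [[-0.985, 0.174, -0.001], [0.174, 0.985, 0.0], [0.001, 0.0, -1.0]]
force: [-0.4, -0.2, -0.1]
opening: 0.599
grasp_force: 0.0
```

send_rows:
  moves:
    - [0,0,0,0,0,0]
    - [0,0,0,0,0,0]
    - [0,0,0,0,0,0]
    - [0,0,0,0,0,0]
    - [0,0,0,0,0,0]
    - [0,0,0,0,0,0]
    - [0,0,-0.08,0,0,0]
    - [0,0,-0.2,0,0,0]
    - [0,0,-0.35,0,0,0]
    - [0,0,-0.5,0,0,0]
    - [0,0,-0.6,0,0,0]
    - [0,0,-0.6,0,0,0]
  grip: 0.1

```text
time_s: 19.9
position: [0.4673, -0.2229, 0.1673]
tcp_rot: [[-0.985, 0.175, 0.006], [0.175, 0.985, -0.005], [-0.007, -0.004, -1.0]]
force: [0.5, 0.4, -0.3]
opening: 0.3
grasp_force: 30.0
```

Run:
```python
from h import *
go((*m2w(0,.046),.155,182.55))
```

```text
t 19.9 p [ 0.4673 -0.2229  0.1673] F [ 0.5  0.4 -0.3] open 0.3 gf 30.0
[0.021, 1.373, 0.044, -0.003, 0.004, -0.14]
```

send_rows:
  moves:
    - [0,0.06,0,0,0,-0.03]
    - [0,0.16,0,0,0,-0.06]
    - [0.01,0.28,0,0,0,-0.09]
    - [0.01,0.4,0,0,0,-0.12]
    - [0.01,0.52,0,0,0,-0.14]
    - [0.01,0.64,0,0,0,-0.14]
    - [0.01,0.76,0,0,0,-0.14]
    - [0.02,0.88,0,0,0,-0.14]
    - [0.02,1,0,0,0,-0.14]

```text
time_s: 20.8
position: [0.5018, 0.0282, 0.1616]
tcp_rot: [[-0.999, -0.046, -0.006], [-0.046, 0.999, 0.001], [0.006, 0.002, -1.0]]
force: [-0.3, -0.3, -0.1]
opening: 0.299
grasp_force: 30.0
```

Run:
```python
from h import *
x=.003
go((*m2w(x,.046),.155,182.55),(*m2w(x,.046),.0675,182.55))
```

```text
t 20.8 p [0.5018 0.0282 0.1616] F [-0.3 -0.3 -0.1] open 0.299 gf 30.0
[-0.11, 0.347, 0.026, 0.001, -0.004, 0.001]
[-0.112, 0.346, 0.376, 0.001, -0.004, 0.001]
```

send_rows:
  moves:
    - [-0.04,0.12,0.02,0,0,0]
    - [-0.08,0.24,0.02,0,0,0]
    - [-0.11,0.34,0.02,0,0,0]
    - [-0.11,0.35,0.12,0,0,0]
    - [-0.11,0.35,0.22,0,0,0]
    - [-0.11,0.35,0.3,0,0,0]
    - [-0.11,0.35,0.34,0,0,0]
    - [-0.11,0.35,0.34,0,0,0]

```text
time_s: 21.6
position: [0.5252, 0.1148, 0.0762]
tcp_rot: [[-0.999, -0.045, -0.007], [-0.045, 0.999, 0.0], [0.007, 0.0, -1.0]]
force: [-0.1, -0.2, 0.2]
opening: 0.296
grasp_force: 30.0
```

Run:
```python
from h import *
import sys
p,d=cap('scene');C=cloud('scene',d)
go((*m2w(.003,.046),.0675,182.55))
np.savez('pics/hold.npz',p=p,d=d)
W=w2m(C)*1000;Z=C[...,2]
m=(abs(W[...,0])<115)&(abs(W[...,1]-46)<40)&(Z>.085)&(Z<.108)&(p[...,0]>1.25*p[...,2].astype(float))
print(m.sum(), [np.round(np.nanpercentile(W[...,k][m],[1,50,99]),1) for k in (0,1)],np.nanpercentile(Z[m],[5,50,95]))
```

```text
t 21.65 p [0.5264 0.1146 0.0775] F [ 0.3 -0.4 -0.6] open 0.298 gf 30.0
[0.004, 0.006, 0.04, 0.0, -0.002, 0.0]
306 [array([ 2. , 49.1, 90.3]), array([21.9, 41.1, 58.2])] [0.08651821 0.09289283 0.09525685]
```

send_rows:
  moves:
    - [0,0,0.02,0,0,0]
    - [0,0,0.033,0,0,0]
    - [0,0,0.037,0,0,0]
    - [0,0,0.037,0,0,0]

```text
time_s: 22.05
position: [0.5279, 0.1142, 0.0698]
tcp_rot: [[-0.999, -0.044, 0.0], [-0.044, 0.999, 0.0], [-0.0, 0.0, -1.0]]
force: [0.4, -0.4, -0.2]
opening: 0.297
grasp_force: 30.0
```

send_rows:
  moves:
    - [0,0,0,0,0,0]
    - [0,0,0,0,0,0]
    - [0,0,0,0,0,0]
    - [0,0,-0.1,0,0,0]
    - [0,0,-0.25,0,0,0]
    - [0,0,-0.4,0,0,0]
    - [0,-0.1,-0.5,0,0,0]
    - [0,-0.3,-0.5,0,0,0]
    - [0,-0.5,-0.5,0,0,0]
    - [0,-0.7,-0.5,0,0,0]
    - [0,-0.85,-0.5,0,0,0]
    - [0,-1,-0.5,0,0,0]
  grip: 0.5

```text
time_s: 23.25
position: [0.5385, -0.1375, 0.1947]
tcp_rot: [[-0.999, -0.043, 0.0], [-0.043, 0.999, -0.0], [-0.0, -0.0, -1.0]]
force: [0.1, -0.3, -0.6]
opening: 0.504
grasp_force: 0.0
```

```bash
cat > look.py <<'E'
from h import *
def look(names=('top','scene')):
    for n in names:
        p,d=cap(n);C=cloud(n,d);X,Y,Z=C[...,0],C[...,1],C[...,2]
        wood=(p[...,0]>1.2*p[...,2].astype(float))
        for nm,m in (('board',(abs(Z-.032)<.005)&(X>.3)&(X<.58)&(Y>-.47)&(Y<-.1)),('rest',(abs(Z-.086)<.005)&(X>.38)&(X<.66)&(Y>-.08)&(Y<.19)&wood)):
            k,l,s,c=cv2.connectedComponentsWithStats(m.astype(np.uint8))
            for i in range(1,k):
                if s[i,4]>150:
                    r=cv2.minAreaRect((C[l==i][:,:2]*1000).astype(np.float32)); print(n,nm,s[i,4],np.round(r[0],1),np.round(r[1],1),round(r[2],1),'z',np.round(np.nanmedian(Z[l==i]),4),'mach',np.round(w2m(np.array(r[0])/1000)*1000,1))
look()
go()
E
python3 look.py
```

```text
top board 371 [ 447.7 -301.4] [ 27.2 179.7] 76.7 z 0.0322 mach [ -93.  -367.6]
top board 381 [ 426.5 -381.4] [ 26.8 179.6] 81.7 z 0.0323 mach [-117.7 -446.6]
top rest 261 [545.2 115.5] [135.6  24.4] 1.9 z 0.0866 mach [22.9 44.5]
scene board 612 [ 448.4 -304.9] [ 26.1 181.8] 76.5 z 0.0317 mach [ -92.5 -371.2]
scene board 638 [ 428.9 -382.8] [ 26.4 179.9] 81.5 z 0.0315 mach [-115.5 -448.1]
scene rest 520 [525.  111.7] [180.4  29.9] 3.3 z 0.0859 mach [ 2.5 41.6]
t 23.35 p [ 0.5398 -0.1406  0.1949] F [0.4 0.4 0.5] open 0.501 gf 0.0
```

Run:
```python
from h import *
go((.448,-.3032,.10,166.6))
```

```text
t 23.35 p [ 0.5398 -0.1406  0.1949] F [0.4 0.4 0.5] open 0.501 gf 0.0
[0.393, -0.635, 0.38, -0.002, 0.002, 0.174]
```

send_rows:
  moves:
    - [0.08,-0.13,0,0,0,0.05]
    - [0.18,-0.3,0,0,0,0.1]
    - [0.28,-0.46,0.1,0,0,0.15]
    - [0.36,-0.58,0.22,0,0,0.175]
    - [0.395,-0.635,0.32,0,0,0.175]
    - [0.395,-0.635,0.38,0,0,0.175]
    - [0.395,-0.635,0.38,0,0,0.175]
    - [0.395,-0.635,0.38,0,0,0.175]
  grip: 0.6

```text
time_s: 24.15
position: [0.4473, -0.2977, 0.0997]
tcp_rot: [[-0.974, 0.228, -0.0], [0.228, 0.974, 0.001], [0.0, 0.001, -1.0]]
force: [-0.2, 0.1, -0.4]
opening: 0.601
grasp_force: 0.0
```

Run:
```python
from h import *
go((.448,-.3032,.011,166.6))
```

```text
t 24.15 p [ 0.4473 -0.2977  0.0997] F [-0.2  0.1 -0.4] open 0.601 gf 0.0
[-0.008, -0.021, 0.355, 0.0, -0.0, 0.002]
```

send_rows:
  moves:
    - [-0.01,-0.02,0.12,0,0,0]
    - [-0.01,-0.02,0.24,0,0,0]
    - [-0.01,-0.02,0.32,0,0,0]
    - [-0.01,-0.02,0.355,0,0,0]
    - [-0.01,-0.02,0.355,0,0,0]

```text
time_s: 24.65
position: [0.4488, -0.3033, 0.0108]
tcp_rot: [[-0.974, 0.228, -0.0], [0.228, 0.974, 0.0], [0.0, 0.0, -1.0]]
force: [-0.6, 0.2, 0.8]
opening: 0.605
grasp_force: 0.0
```

send_rows:
  moves:
    - [0,0,0,0,0,0]
    - [0,0,0,0,0,0]
    - [0,0,0,0,0,0]
    - [0,0,0,0,0,0]
    - [0,0,0,0,0,0]
    - [0,0,0,0,0,0]
    - [0,0,-0.08,0,0,0]
    - [0,0,-0.2,0,0,0]
    - [0,0,-0.35,0,0,0]
    - [0,0,-0.5,0,0,0]
    - [0,0,-0.6,0,0,0]
    - [0,0,-0.6,0,0,0]
  grip: 0.1

```text
time_s: 25.85
position: [0.4501, -0.3057, 0.1643]
tcp_rot: [[-0.973, 0.229, 0.006], [0.229, 0.973, -0.006], [-0.007, -0.004, -1.0]]
force: [-0.0, 0.0, -1.7]
opening: 0.299
grasp_force: 30.0
```

Run:
```python
from h import *
go((*m2w(0,-.003),.155,182.55))
```

```text
t 25.85 p [ 0.4501 -0.3057  0.1643] F [-0.   0.  -1.7] open 0.299 gf 30.0
[0.052, 1.519, 0.03, -0.003, 0.004, -0.175]
```

send_rows:
  moves:
    - [0,0.06,0,0,0,-0.03]
    - [0,0.16,0,0,0,-0.06]
    - [0.01,0.28,0,0,0,-0.09]
    - [0.02,0.4,0,0,0,-0.12]
    - [0.02,0.52,0,0,0,-0.15]
    - [0.03,0.64,0,0,0,-0.175]
    - [0.03,0.76,0,0,0,-0.175]
    - [0.04,0.88,0,0,0,-0.175]
    - [0.04,1,0,0,0,-0.175]
    - [0.04,1,0,0,0,-0.175]

```text
time_s: 26.85
position: [0.4937, -0.0536, 0.1587]
tcp_rot: [[-0.999, -0.05, -0.006], [-0.05, 0.999, 0.003], [0.005, 0.003, -1.0]]
force: [0.4, -0.2, -0.3]
opening: 0.298
grasp_force: 30.0
```

Run:
```python
from h import *
go((*m2w(.001,-.003),.155,182.55),(*m2w(.001,-.003),.0765,182.55))
```

```text
t 26.85 p [ 0.4937 -0.0536  0.1587] F [ 0.4 -0.2 -0.3] open 0.298 gf 30.0
[-0.151, 0.476, 0.016, 0.002, -0.003, 0.003]
[-0.152, 0.475, 0.33, 0.002, -0.003, 0.003]
```

send_rows:
  moves:
    - [-0.04,0.12,0.01,0,0,0]
    - [-0.08,0.25,0.01,0,0,0]
    - [-0.12,0.38,0.01,0,0,0.003]
    - [-0.15,0.475,0.01,0,0,0.003]
    - [-0.15,0.475,0.08,0,0,0.003]
    - [-0.15,0.475,0.18,0,0,0.003]
    - [-0.15,0.475,0.27,0,0,0.003]
    - [-0.15,0.475,0.32,0,0,0.003]
    - [-0.15,0.475,0.325,0,0,0.003]
    - [-0.15,0.475,0.325,0,0,0.003]

```text
time_s: 27.85
position: [0.5277, 0.0619, 0.0791]
tcp_rot: [[-0.999, -0.039, -0.001], [-0.039, 0.999, 0.0], [0.001, 0.0, -1.0]]
force: [-1.0, -0.1, -0.6]
opening: 0.294
grasp_force: 30.0
```

Run:
```python
from h import *
p,d=cap('scene');C=cloud('scene',d)
go((*m2w(.001,-.003),.0665,182.55))
W=w2m(C)*1000;Z=C[...,2]
m=(abs(W[...,0])<115)&(abs(W[...,1]+3)<25)&(Z>.085)&(Z<.108)&(p[...,0]>1.25*p[...,2].astype(float))
print(m.sum(), [np.round(np.nanpercentile(W[...,k][m],[1,50,99]),1) for k in (0,1)],np.nanpercentile(Z[m],[5,50,95]))
```

```text
t 27.9 p [0.5283 0.0619 0.0797] F [ 0.3  0.2 -0.8] open 0.293 gf 30.0
[0.011, 0.021, 0.053, -0.0, 0.0, -0.003]
370 [array([ 5.9, 52.9, 92.9]), array([-24. , -13.4,   6.2])] [0.08749507 0.09857682 0.10137775]
```

send_rows:
  moves:
    - [0.01,0.02,0.02,0,0,-0.003]
    - [0.01,0.02,0.04,0,0,-0.003]
    - [0.01,0.02,0.054,0,0,-0.003]
    - [0.01,0.02,0.059,0,0,-0.003]
    - [0.01,0.02,0.059,0,0,-0.003]

```text
time_s: 28.4
position: [0.5253, 0.0671, 0.0655]
tcp_rot: [[-0.999, -0.044, -0.0], [-0.044, 0.999, 0.0], [0.0, 0.0, -1.0]]
force: [-0.9, 0.6, 4.0]
opening: 0.292
grasp_force: 30.0
```

send_rows:
  moves:
    - [0,0,0,0,0,0]
    - [0,0,0,0,0,0]
    - [0,0,0,0,0,0]
    - [0,0,-0.1,0,0,0]
    - [0,0,-0.25,0,0,0]
    - [0,0,-0.4,0,0,0]
    - [0,-0.1,-0.5,0,0,0]
    - [0,-0.3,-0.5,0,0,0]
    - [0,-0.5,-0.5,0,0,0]
    - [0,-0.7,-0.5,0,0,0]
    - [0,-0.85,-0.5,0,0,0]
    - [0,-1,-0.5,0,0,0]
  grip: 0.36

```text
time_s: 29.6
position: [0.5361, -0.1848, 0.1897]
tcp_rot: [[-0.999, -0.043, -0.0], [-0.043, 0.999, 0.0], [0.0, 0.0, -1.0]]
force: [0.4, 0.7, -0.8]
opening: 0.358
grasp_force: 0.0
```

```bash
echo "go((.427,-.382,.10,171.7))">>look.py; python3 look.py
```

```text
top board 388 [ 425.8 -381.1] [ 27.2 178.9] 81.8 z 0.0325 mach [-118.5 -446.3]
top rest 302 [575.8 105.3] [91.1 49.7] 5.6 z 0.0866 mach [53.1 33. ]
scene board 644 [ 427.6 -382.6] [ 26.5 182.3] 81.5 z 0.0315 mach [-116.7 -447.9]
scene rest 1008 [530.3 103.4] [185.7  54.9] 2.2 z 0.0858 mach [ 7.5 33.1]
t 29.7 p [ 0.5373 -0.1882  0.1898] F [ 0.6  0.2 -0.6] open 0.356 gf 0.0
t 29.7 p [ 0.5373 -0.1882  0.1898] F [ 0.6  0.2 -0.6] open 0.356 gf 0.0
[0.472, -0.756, 0.361, -0.002, 0.002, 0.117]
```

Run:
```python
from h import *
p,d=cap('scene'); cv2.imwrite('pics/r1.png',cv2.resize(p[160:290,290:480,::-1],None,fx=4,fy=4,interpolation=cv2.INTER_CUBIC)); np.savez('pics/r1.npz',p=p,d=d)
```

```text
(no output)
```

View pics/r1.png

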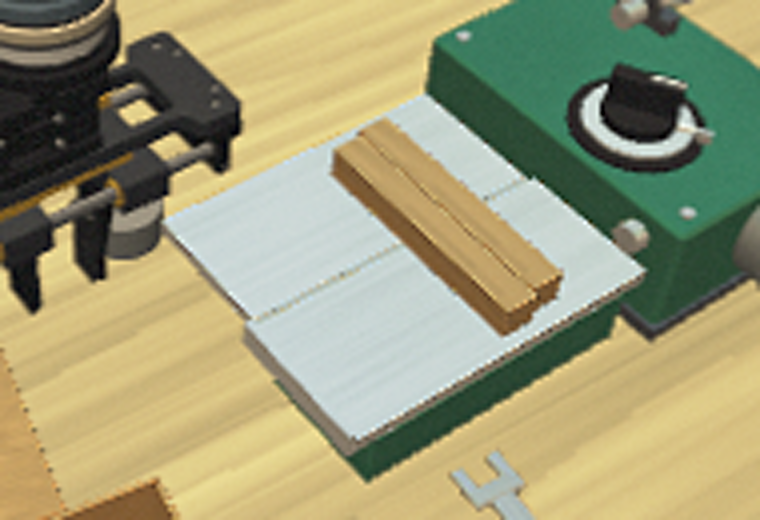

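```bash
cat > two.py <<'E'
from h import *
import sys
def two(n,p,d,bands):
    C=cloud(n,d);W=w2m(C)*1000;Z=C[...,2];wood=p[...,0]>1.2*p[...,2].astype(float)
    m=(abs(Z-.086)<.004)&wood&(abs(W[...,0])<130)&(abs(W[...,1])<110)
    P=W[m]; print(n,'y range',np.round(np.percentile(P[:,1],[.5,99.5]),1))
    for a,b in bands:
        q=P[(P[:,1]>a)&(P[:,1]<b)]; print('band',a,b,np.round(np.percentile(q[:,0],[.7,99.3]),1))
    # slopes of y edges
    for s in (0,1):
        xs=np.arange(-75,76,10);ys=[np.percentile(P[abs(P[:,0]-x)<6][:,1],98 if s else 2) if (abs(P[:,0]-x)<6).any() else np.nan for x in xs]
        ys=np.array(ys);k=~np.isnan(ys)
        if k.sum()>4:print('edge',s,np.round(np.polyfit(xs[k],ys[k],1),3),'=> deg',np.round(np.degrees(np.polyfit(xs[k],ys[k],1)[0]),2))
E
python3 - <<'E'
from two import *
f=np.load('pics/r1.npz');two('scene',f['p'],f['d'],[(8,14),(14,20),(20,26),(34,40),(40,46),(46,52),(52,58)])
E
```

```text
scene y range [ 5.5 59.9]
band 8 14 [-78.5  98.4]
band 14 20 [-77.4  98.8]
band 20 26 [-78.7  97.7]
band 34 40 [-82.9  93.7]
band 40 46 [-82.   94.4]
band 46 52 [-80.2  94.5]
band 52 58 [-83.   94.4]
edge 0 [-0.012  7.103] => deg -0.69
edge 1 [-7.0000e-03  5.7909e+01] => deg -0.43
```

The two timbers on the rest now touch (blob (335-560,120-330)). One got knocked sideways, and they sit about 4-8 mm too far along +x. I'll place the third, then square the ends up.

send_rows:
  moves:
    - [0.08,-0.13,0,0,0,0.04]
    - [0.18,-0.3,0,0,0,0.08]
    - [0.28,-0.46,0,0,0,0.115]
    - [0.38,-0.62,0.08,0,0,0.115]
    - [0.47,-0.75,0.16,0,0,0.115]
    - [0.47,-0.756,0.26,0,0,0.117]
    - [0.47,-0.756,0.36,0,0,0.117]
    - [0.47,-0.756,0.36,0,0,0.117]
    - [0.47,-0.756,0.36,0,0,0.117]
  grip: 0.6

```text
time_s: 30.65
position: [0.4275, -0.3754, 0.0997]
tcp_rot: [[-0.99, 0.138, -0.001], [0.138, 0.99, 0.002], [0.001, 0.001, -1.0]]
force: [-0.6, 0.3, 0.5]
opening: 0.602
grasp_force: 0.0
```

```bash
sed -i '/^go/d' look.py; echo "go((.427,-.382,.011,171.7))" >>look.py; python3 look.py
```

```text
top rest 744 [529.3 105.5] [186.1  51.2] 1.6 z 0.0865 mach [ 6.5 35.2]
scene board 639 [ 428.  -382.6] [ 26.4 183.1] 81.5 z 0.0315 mach [-116.3 -447.9]
scene rest 1010 [529.9 103.7] [187.1  56.8] 2.4 z 0.0857 mach [ 7.1 33.4]
t 30.75 p [ 0.4284 -0.3766  0.101 ] F [-0.2 -0.1 -0.2] open 0.601 gf 0.0
[0.003, -0.022, 0.36, -0.001, 0.001, 0.004]
```

send_rows:
  moves:
    - [0,-0.02,0.12,0,0,0]
    - [0,-0.02,0.24,0,0,0]
    - [0,-0.02,0.32,0,0,0]
    - [0,-0.02,0.355,0,0,0]
    - [0,-0.02,0.355,0,0,0]

```text
time_s: 31.25
position: [0.4269, -0.3815, 0.0111]
tcp_rot: [[-0.99, 0.139, -0.0], [0.139, 0.99, 0.0], [0.0, 0.0, -1.0]]
force: [0.9, 0.2, 0.1]
opening: 0.596
grasp_force: 0.0
```

send_rows:
  moves:
    - [0,0,0,0,0,0]
    - [0,0,0,0,0,0]
    - [0,0,0,0,0,0]
    - [0,0,0,0,0,0]
    - [0,0,0,0,0,0]
    - [0,0,0,0,0,0]
    - [0,0,-0.08,0,0,0]
    - [0,0,-0.2,0,0,0]
    - [0,0,-0.35,0,0,0]
    - [0,0,-0.5,0,0,0]
    - [0,0,-0.6,0,0,0]
    - [0,0,-0.6,0,0,0]
  grip: 0.1

```text
time_s: 32.45
position: [0.4282, -0.3837, 0.1647]
tcp_rot: [[-0.99, 0.139, 0.005], [0.139, 0.99, -0.007], [-0.006, -0.006, -1.0]]
force: [0.4, -0.2, -0.1]
opening: 0.296
grasp_force: 30.0
```

Run:
```python
from h import *
go((*m2w(0,-.028),.155,182.55))
```

```text
t 32.45 p [ 0.4282 -0.3837  0.1647] F [ 0.4 -0.2 -0.1] open 0.296 gf 30.0
[-0.148, 1.741, 0.03, -0.004, 0.003, -0.117]
```

send_rows:
  moves:
    - [0,0.06,0,0,0,-0.03]
    - [-0.02,0.16,0,0,0,-0.06]
    - [-0.03,0.28,0,0,0,-0.09]
    - [-0.04,0.4,0,0,0,-0.117]
    - [-0.05,0.52,0,0,0,-0.117]
    - [-0.06,0.64,0,0,0,-0.117]
    - [-0.07,0.76,0,0,0,-0.117]
    - [-0.08,0.88,0,0,0,-0.117]
    - [-0.08,1,0,0,0,-0.117]
    - [-0.08,1,0,0,0,-0.117]

```text
time_s: 33.45
position: [0.4785, -0.1315, 0.1588]
tcp_rot: [[-0.999, -0.05, -0.007], [-0.05, 0.999, 0.005], [0.006, 0.005, -1.0]]
force: [-0.9, -0.9, -0.6]
opening: 0.298
grasp_force: 30.0
```

Run:
```python
from h import *
go((*m2w(0,-.028),.155,182.55),(*m2w(0,-.028),.08,182.55))
```

```text
t 33.45 p [ 0.4785 -0.1315  0.1588] F [-0.9 -0.9 -0.6] open 0.298 gf 30.0
[-0.223, 0.684, 0.017, 0.003, -0.004, 0.003]
[-0.225, 0.682, 0.317, 0.003, -0.004, 0.003]
```

send_rows:
  moves:
    - [-0.04,0.12,0,0,0,0]
    - [-0.09,0.27,0,0,0,0]
    - [-0.14,0.42,0.01,0,0,0.003]
    - [-0.18,0.56,0.01,0,0,0.003]
    - [-0.22,0.66,0.01,0,0,0.003]
    - [-0.223,0.684,0.01,0,0,0.003]
    - [-0.223,0.684,0.1,0,0,0.003]
    - [-0.223,0.684,0.2,0,0,0.003]
    - [-0.223,0.684,0.29,0,0,0.003]
    - [-0.223,0.684,0.31,0,0,0.003]
    - [-0.223,0.684,0.31,0,0,0.003]

```text
time_s: 34.55
position: [0.528, 0.0358, 0.0822]
tcp_rot: [[-0.999, -0.039, -0.004], [-0.039, 0.999, 0.0], [0.004, 0.001, -1.0]]
force: [-0.5, 1.0, 0.3]
opening: 0.292
grasp_force: 30.0
```

Run:
```python
from h import *
p,d=cap('scene');C=cloud('scene',d)
go((*m2w(0,-.028),.066,182.55))
W=w2m(C)*1000;Z=C[...,2]
m=(abs(W[...,0])<115)&(abs(W[...,1]+28)<25)&(Z>.085)&(Z<.108)&(p[...,0]>1.25*p[...,2].astype(float))
print(m.sum(), [np.round(np.nanpercentile(W[...,k][m],[1,50,99]),1) for k in (0,1)],np.nanpercentile(Z[m],[5,50,95]))
```

```text
t 34.6 p [0.529  0.0358 0.0832] F [0.6 0.2 0.1] open 0.298 gf 30.0
[0.013, 0.025, 0.069, 0.0, -0.001, -0.003]
410 [array([ 2.9, 51.6, 92.6]), array([-50.1, -40.2, -20.9])] [0.08771456 0.10132353 0.10415588]
```

send_rows:
  moves:
    - [0.012,0.024,0.03,0,0,-0.003]
    - [0.012,0.024,0.05,0,0,-0.003]
    - [0.012,0.024,0.066,0,0,-0.003]
    - [0.012,0.024,0.071,0,0,-0.003]
    - [0.012,0.024,0.071,0,0,-0.003]

```text
time_s: 35.1
position: [0.5263, 0.0422, 0.0659]
tcp_rot: [[-0.999, -0.044, 0.0], [-0.044, 0.999, -0.0], [-0.0, -0.0, -1.0]]
force: [1.1, 0.0, -0.1]
opening: 0.298
grasp_force: 30.0
```

send_rows:
  moves:
    - [0,0,0,0,0,0]
    - [0,0,0,0,0,0]
    - [0,0,0,0,0,0]
    - [0,0,-0.1,0,0,0]
    - [0,0,-0.25,0,0,0]
    - [0,0,-0.4,0,0,0]
    - [0,-0.1,-0.5,0,0,0]
    - [0,-0.3,-0.5,0,0,0]
    - [0,-0.5,-0.5,0,0,0]
    - [0,-0.7,-0.5,0,0,0]
    - [0,-0.8,-0.5,0,0,0]
    - [0,-0.8,-0.5,0,0,0]
  grip: 0.36

```text
time_s: 36.3
position: [0.5356, -0.1618, 0.191]
tcp_rot: [[-0.999, -0.039, 0.002], [-0.039, 0.999, -0.002], [-0.002, -0.002, -1.0]]
force: [0.9, -0.1, -0.4]
opening: 0.36
grasp_force: 0.0
```

Run:
```python
from two import *
for n in ('top','scene'):
    p,d=cap(n);np.savez(f'pics/r2{n}.npz',p=p,d=d);two(n,p,d,[(-44,-34),(-30,-18),(-10,0),(10,16),(16,24),(36,46),(46,54)])
go((*m2w(0,-.085),.13,182.55))
```

```text
top y range [-38.7  58.8]
band -44 -34 [-17.6  85.3]
band -30 -18 [-35.8  88.7]Traceback (most recent call last):
  File "<stdin>", line 3, in <module>
  File "two.py", line 8, in two
    q=P[(P[:,1]>a)&(P[:,1]<b)]; print('band',a,b,np.round(np.percentile(q[:,0],[.7,99.3]),1))
                                                          ~~~~~~~~~~~~~^^^^^^^^^^^^^^^^^^
    return _quantile_unchecked(
        a, q, axis, out, overwrite_input, method, keepdims, weights)
    return _ureduce(a,
                    func=_quantile_ureduce_func,
    ...<5 lines>...
                    overwrite_input=overwrite_input,
                    method=method)
    r = func(a, **kwargs)
    result = _quantile(arr,
                       quantiles=q,
    ...<2 lines>...
                       out=out,
                       weights=wgt)
    slices_having_nans = np.isnan(arr[-1, ...])
                                  ~~~^^^^^^^^^
IndexError: index -1 is out of bounds for axis 0 with size 0
```

```bash
sed -i 's/q=P\[(P\[:,1\]>a)&(P\[:,1\]<b)\];/q=P[(P[:,1]>a)\&(P[:,1]<b)];\n        if len(q)<5: continue\n       /' two.py
python3 - <<'E'
from two import *
f=np.load('pics/r2top.npz');p,d=cap('scene');two('scene',p,d,[(-44,-34),(-30,-18),(-10,0),(10,16),(16,24),(36,46),(46,54)])
go((*m2w(0,-.085),.13,182.55),(*m2w(0,-.085),.068,182.55),(*m2w(0,-.06),.068,182.55),(*m2w(0,-.035),.068,182.55))
E
```

```text
scene y range [-43.1  59.7]
band -44 -34 [-87.5  90. ]
band -30 -18 [-86.8  90.5]
band 10 16 [-77.   99.9]
band 16 24 [-77.5 100.1]
band 36 46 [-84.1  94.6]
band 46 54 [-83.   94.8]
edge 0 [-8.0000e-03 -4.1719e+01] => deg -0.48
edge 1 [-4.0000e-03  5.7461e+01] => deg -0.23
t 36.4 p [ 0.5345 -0.1577  0.1906] F [0.1 0.2 0.9] open 0.361 gf 0.0
[0.001, 0.572, 0.243, 0.001, -0.0, -0.001]
[0.001, 0.571, 0.491, 0.001, -0.0, -0.001]
[0.001, 0.671, 0.491, 0.001, -0.0, -0.001]
[0.002, 0.771, 0.491, 0.001, -0.0, -0.001]
```

send_rows:
  moves:
    - [0,0.15,0,0,0,0]
    - [0,0.3,0.08,0,0,0]
    - [0,0.45,0.16,0,0,0]
    - [0,0.57,0.26,0,0,0]
    - [0,0.57,0.38,0,0,0]
    - [0,0.57,0.47,0,0,0]
    - [0,0.57,0.49,0,0,0]
    - [0,0.62,0.49,0,0,0]
    - [0,0.67,0.49,0,0,0]
    - [0,0.69,0.49,0,0,0]
    - [0,0.71,0.49,0,0,0]
  grip: 0

```text
time_s: 37.5
position: [0.5277, 0.0206, 0.0694]
tcp_rot: [[-0.999, -0.045, 0.002], [-0.045, 0.999, -0.0], [-0.002, -0.0, -1.0]]
force: [-0.7, -0.1, 0.8]
opening: 0.004
grasp_force: 0.4
```

send_rows:
  moves:
    - [0,0.015,0,0,0,0]
    - [0,0.03,0,0,0,0]
    - [0,0.045,0,0,0,0]
    - [0,0.055,0,0,0,0]
    - [0,0.06,0,0,0,0]
    - [0,0.06,0,0,0,0]

```text
time_s: 38.1
position: [0.5264, 0.0348, 0.0682]
tcp_rot: [[-0.999, -0.044, -0.0], [-0.044, 0.999, 0.0], [0.0, 0.0, -1.0]]
force: [0.1, 0.1, -0.9]
opening: 0.003
grasp_force: 0.0
```

Run:
```python
from two import *
p,d=cap('scene');two('scene',p,d,[(-18,-8),(10,16),(16,24),(36,46),(46,54)])
go()
```

```text
scene y range [-28.1  59. ]
band -18 -8 [ 3.4 89.5]
band 10 16 [-0.5 98.7]
band 16 24 [-0.1 99.6]
band 36 46 [-0.3 94.2]
band 46 54 [-6.7 93.7]
edge 0 [-0.824 12.073] => deg -47.19
edge 1 [9.0000e-03 5.7049e+01] => deg 0.51
t 38.15 p [0.5263 0.0348 0.0681] F [0.1 0.4 0.8] open 0.009 gf 0.0
```

send_rows:
  moves:
    - [0,0.01,0,0,0,0]
    - [0,0.018,0,0,0,0]
    - [0,0.025,0,0,0,0]
    - [0,0.03,0,0,0,0]
    - [0,0.03,0,0,0,0]

```text
time_s: 38.65
position: [0.5261, 0.0424, 0.0683]
tcp_rot: [[-0.999, -0.044, -0.0], [-0.044, 0.999, 0.0], [0.0, 0.0, -1.0]]
force: [0.0, 0.3, -0.8]
opening: 0.005
grasp_force: 0.0
```

send_rows:
  moves:
    - [0,-0.05,0,0,0,0]
    - [0,-0.1,0,0,0,0]
    - [0,-0.1,-0.15,0,0,0]
    - [0,-0.1,-0.3,0,0,0]
    - [0,-0.1,-0.45,0,0,0]
    - [0,-0.25,-0.5,0,0,0]
    - [0,-0.4,-0.5,0,0,0]
    - [0,-0.55,-0.5,0,0,0]
    - [0,-0.7,-0.5,0,0,0]
    - [0,-0.7,-0.5,0,0,0]

```text
time_s: 39.65
position: [0.5347, -0.1388, 0.1937]
tcp_rot: [[-0.999, -0.038, 0.003], [-0.038, 0.999, -0.003], [-0.002, -0.003, -1.0]]
force: [-0.7, 0.4, 0.3]
opening: 0.007
grasp_force: 0.0
```

Run:
```python
from two import *
B=[(-18,-8),(-8,0),(10,16),(16,24),(36,46),(46,54)]
p,d=cap('scene');two('scene',p,d,B)
p,d=cap('top');two('top',p,d,B)
go((*m2w(.125,.033),.19,182.55))
```

```text
scene y range [-20.6  59.6]
band -18 -8 [-86.9  89.8]
band -8 0 [-87.8  90.2]
band 10 16 [-78.2  99.3]
band 16 24 [-79.5  99.3]
band 36 46 [-83.8  93.3]
band 46 54 [-82.6  93.7]
edge 0 [-5.000e-03 -1.954e+01] => deg -0.29
edge 1 [-2.0000e-03  5.7203e+01] => deg -0.12
top y range [-16.4  60.1]
band -18 -8 [-5.9 89.4]
band -8 0 [-15.9  86. ]
band 10 16 [-44.6  97.4]
band 16 24 [-46.7  97.4]
band 36 46 [-44.9  92.1]
band 46 54 [-41.6  93.2]
edge 0 [-0.241 -4.82 ] => deg -13.81
edge 1 [4.800e-02 5.585e+01] => deg 2.73
t 39.75 p [ 0.5333 -0.1343  0.1931] F [ 0.6  0.4 -0.5] open 0.007 gf 0.0
[-0.496, 0.952, 0.013, 0.0, -0.0, -0.003]
```

send_rows:
  moves:
    - [-0.08,0.15,0,0,0,0]
    - [-0.18,0.33,0,0,0,0]
    - [-0.28,0.52,0,0,0,0]
    - [-0.38,0.72,0,0,0,0]
    - [-0.46,0.88,0,0,0,0]
    - [-0.5,0.95,0,0,0,0]
    - [-0.5,0.95,0,0,0,0]
    - [-0.5,0.95,0,0,0,0]
  grip: 0.36

```text
time_s: 40.55
position: [0.6472, 0.1113, 0.1927]
tcp_rot: [[-0.999, -0.047, -0.002], [-0.047, 0.999, -0.0], [0.002, -0.0, -1.0]]
force: [0.1, -0.5, -0.4]
opening: 0.364
grasp_force: 0.0
```

Run:
```python
from h import *
go((*m2w(.125,.033),.068,182.55),(*m2w(.11,.033),.068,182.55),(*m2w(.0995,.033),.068,182.55))
```

```text
t 40.55 p [0.6472 0.1113 0.1927] F [ 0.1 -0.5 -0.4] open 0.364 gf 0.0
[-0.003, -0.011, 0.499, -0.0, -0.001, 0.001]
[0.057, -0.011, 0.499, -0.0, -0.001, 0.001]
[0.099, -0.011, 0.499, -0.0, -0.001, 0.001]
```

send_rows:
  moves:
    - [0,-0.01,0.15,0,0,0]
    - [0,-0.01,0.3,0,0,0]
    - [0,-0.01,0.43,0,0,0]
    - [0,-0.01,0.5,0,0,0]
    - [0,-0.01,0.5,0,0,0]
    - [0.03,-0.01,0.5,0,0,0]
    - [0.055,-0.01,0.5,0,0,0]
    - [0.07,-0.01,0.5,0,0,0]
    - [0.08,-0.01,0.5,0,0,0]
    - [0.09,-0.01,0.5,0,0,0]
    - [0.1,-0.01,0.5,0,0,0]
    - [0.1,-0.01,0.5,0,0,0]

```text
time_s: 41.75
position: [0.6238, 0.1066, 0.0688]
tcp_rot: [[-0.999, -0.044, 0.001], [-0.044, 0.999, 0.0], [-0.001, -0.0, -1.0]]
force: [1.5, -0.0, 1.9]
opening: 0.363
grasp_force: 0.7
```

send_rows:
  moves:
    - [0,0,0,0,0,0]
    - [-0.05,0,0,0,0,0]
    - [-0.1,0,0,0,0,0]
    - [-0.1,0,-0.15,0,0,0]
    - [-0.1,0,-0.3,0,0,0]
    - [-0.1,0,-0.45,0,0,0]
    - [-0.1,0,-0.6,0,0,0]
    - [-0.1,0,-0.75,0,0,0]
    - [-0.1,0,-0.75,0,0,0]

```text
time_s: 42.65
position: [0.6511, 0.1078, 0.2618]
tcp_rot: [[-0.999, -0.044, 0.01], [-0.044, 0.999, 0.0], [-0.01, -0.0, -1.0]]
force: [1.0, -0.5, 0.1]
opening: 0.359
grasp_force: 0.0
```

Run:
```python
from two import *
B=[(-18,-8),(-8,0),(10,16),(16,24),(36,46),(46,54)]
p,d=cap('scene');two('scene',p,d,B); np.savez('pics/s3.npz',p=p,d=d)
a=cv2.resize(p[130:290,330:500,::-1],None,fx=3.6,fy=3.6,interpolation=cv2.INTER_CUBIC);cv2.imwrite('pics/r3.png',a)
go((*m2w(.05,-.05),.25,182.55))
```

```text
scene y range [-20.6  60.2]
band -18 -8 [-86.6  90. ]
band -8 0 [-86.1  89.5]
band 10 16 [-89.5  88.6]
band 16 24 [-86.4  89.7]
band 36 46 [-87.9  89.2]
band 46 54 [-89.5  89.6]
edge 0 [-3.0000e-03 -1.9437e+01] => deg -0.18
edge 1 [-1.5000e-02  5.8173e+01] => deg -0.86
t 42.7 p [0.6494 0.1078 0.2586] F [ 0.1  0.5 -0.4] open 0.356 gf 0.0
[0.307, -0.329, 0.033, -0.0, 0.003, -0.0]
```

View pics/r3.png

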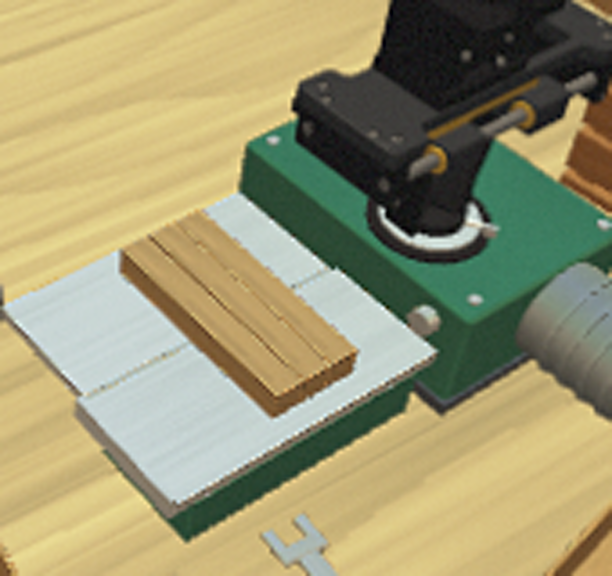

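The three timbers lie flush, centred across the seam, with ends level. Now the lever.

Run:
```python
from h import *
a=np.load('pics/top1.npz')['p'][190:240,170:220];b=np.load('pics/scene1.npz')['p'][125:175,425:475]
r=lambda x:cv2.resize(x[:,:,::-1],None,fx=8,fy=8,interpolation=cv2.INTER_CUBIC)
cv2.imwrite('pics/lev.png',np.hstack([r(a),r(b)]))
```

```text
(no output)
```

View pics/lev.png

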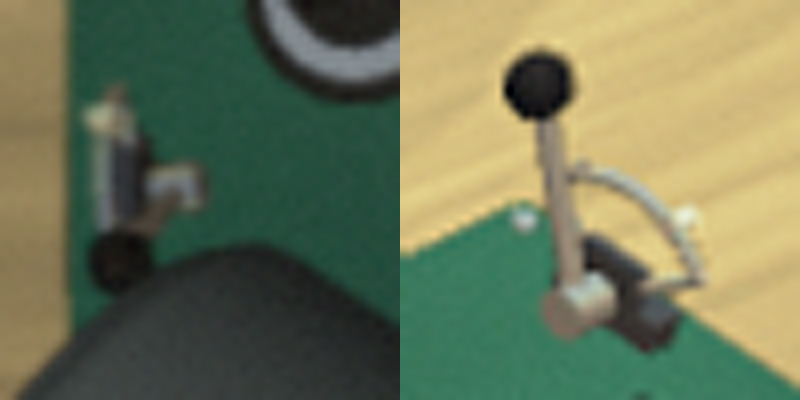

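Left panel (top view): ball (122,262), white tab (105,117). Right panel (scene): ball (540,85), white tab (685,218), lever pivot near (575,305).

Run:
```python
from h import *
t=lambda u,v:(u/8+170-.44,v/8+190-.44); s=lambda u,v:((u-400)/8+425-.44,v/8+125-.44)
def tri(a,b):
    o1,d1=rays('top',[t(*a)]);o2,d2=rays('scene',[s(*b)]);d1=d1[0];d2=d2[0]
    k=np.linalg.lstsq(np.c_[d1,-d2],o2-o1,rcond=None)[0];p,q=o1+k[0]*d1,o2+k[1]*d2
    X=(p+q)/2; return np.r_[w2m(X)*1000,X[2]*1000,1000*np.linalg.norm(p-q)].round(1)
print('ball',tri((122,262),(540,85)));print('mark',tri((105,117),(685,218)))
# scene-only: intersect with machine plane y=Y
def pl(uv,Y):
    o,d=rays('scene',[s(*uv)]);om=np.r_[w2m(o),o[2]];dm=np.r_[A.T@d[0][:2],d[0][2]];k=(Y-om[1])/dm[1];return np.round((om+k*dm)*1000,1)
for Y in (.250,.254,.258): print(Y,'ball',pl((540,85),Y),'rodlow',pl((568,270),Y),'mark',pl((685,218),Y+.016),'hub face',pl((562,312),Y))
f=np.load('pics/scene1.npz');C=cloud('scene',f['d']);p=f['p']
W=w2m(C)*1000;Z=C[...,2]*1000
m=(p.max(2)<70)&(abs(W[...,0]+80)<40)&(abs(W[...,1]-255)<30)&(Z>170); print('ball surf',np.median(W[m],0),np.median(Z[m]),m.sum())
```

```text
ball [-90.9 261.4 189.3   0.3]
mark [-28.2 277.1 162.    1.6]
0.25 ball [-82.3 250.  198.5] rodlow [-50.6 250.  136.1] mark [-20.2 266.  171.8] hub face [-48.3 250.  118.1]
0.254 ball [-85.3 254.  195.3] rodlow [-53.4 254.  132.6] mark [-22.8 270.  168.5] hub face [-51.1 254.  114.5]
0.258 ball [-88.2 258.  192.1] rodlow [-56.2 258.  129.1] mark [-25.4 274.  165.3] hub face [-53.9 258.  110.9]
ball surf [-86.34628986 254.34572262] 194.6095557454114 51
```

Run:
```python
from h import *
go((*m2w(-.132,.261),.26,182.55))
```

```text
t 42.7 p [0.6494 0.1078 0.2586] F [ 0.1  0.5 -0.4] open 0.356 gf 0.0
[1.035, 0.915, -0.01, -0.0, 0.003, -0.0]
```

send_rows:
  moves:
    - [0.1,0.1,-0.05,0,0,0]
    - [0.25,0.23,-0.05,0,0,0]
    - [0.4,0.36,-0.05,0,0,0]
    - [0.55,0.5,-0.05,0,0,0]
    - [0.7,0.63,-0.05,0,0,0]
    - [0.85,0.76,-0.05,0,0,0]
    - [1,0.9,-0.05,0,0,0]
    - [1,0.915,-0.05,0,0,0]
    - [1,0.915,-0.05,0,0,0]
  grip: 0

```text
time_s: 43.6
position: [0.3866, 0.3255, 0.2669]
tcp_rot: [[-0.999, -0.047, -0.003], [-0.047, 0.999, -0.002], [0.003, -0.002, -1.0]]
force: [0.7, -0.3, 0.2]
opening: 0.005
grasp_force: 0.0
```

Run:
```python
from h import *
go(*[(*m2w(x,.261),.18,182.55) for x in (-.134,-.115,-.0365)])
```

```text
t 43.6 p [0.3866 0.3255 0.2669] F [ 0.7 -0.3  0.2] open 0.005 gf 0.0
[0.03, -0.001, 0.348, -0.001, -0.002, 0.002]
[-0.046, -0.001, 0.347, -0.001, -0.002, 0.002]
[-0.36, -0.002, 0.346, -0.001, -0.002, 0.002]
```

Push to a bit short of the target first, then check.

send_rows:
  moves:
    - [0.03,0,0.15,0,0,0]
    - [0.03,0,0.28,0,0,0]
    - [0.03,0,0.345,0,0,0]
    - [0,0,0.345,0,0,0]
    - [-0.05,0,0.345,0,0,0]
    - [-0.1,0,0.345,0,0,0]
    - [-0.15,0,0.345,0,0,0]
    - [-0.2,0,0.345,0,0,0]
    - [-0.25,0,0.345,0,0,0]
    - [-0.29,0,0.345,0,0,0]
    - [-0.32,0,0.345,0,0,0]
    - [-0.32,0,0.345,0,0,0]

```text
time_s: 44.8
position: [0.4699, 0.3286, 0.1816]
tcp_rot: [[-0.999, -0.044, 0.001], [-0.044, 0.999, -0.0], [-0.001, -0.0, -1.0]]
force: [-1.2, -0.5, 0.0]
opening: 0.006
grasp_force: 0.0
```

Run:
```python
from h import *
go(*[(*m2w(x,.261),.18,182.55) for x in (-.0365,)])
p,d=cap('scene');q,e=cap('top')
r=lambda x:cv2.resize(x[:,:,::-1],None,fx=8,fy=8,interpolation=cv2.INTER_CUBIC)
cv2.imwrite('pics/lev2.png',np.hstack([r(q[190:240,170:220]),r(p[125:175,425:475])]))
```

```text
t 44.8 p [0.4699 0.3286 0.1816] F [-1.2 -0.5  0. ] open 0.006 gf 0.0
[-0.025, 0.001, 0.007, -0.0, 0.001, -0.001]
```

View pics/lev2.png

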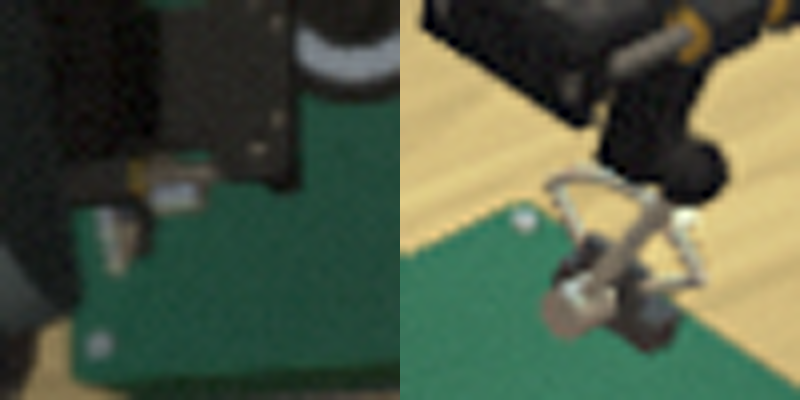

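The ball is now at (692,170) in the scene panel, with the white tab at (685,218) still just beyond the rod.

```bash
cat > lev.py <<'E'
from h import *
s=lambda u,v:((u-400)/8+425-.44,v/8+125-.44)
def pl(uv,Y):
    o,d=rays('scene',[s(*uv)]);om=np.r_[w2m(o),o[2]];dm=np.r_[A.T@d[0][:2],d[0][2]];k=(Y-om[1])/dm[1];return (om+k*dm)*1000
P=np.array([-49.6,115])
def ang(uv,Y):
    q=pl(uv,Y)[[0,2]]-P; return np.round(pl(uv,Y),1),'r',round(np.hypot(*q),1),'deg',round(np.degrees(np.arctan2(*q)),1)
E
python3 - <<'E'
from lev import *
for Y in (.258,.2614):
    for uv,o in (((540,85),0),((692,170),0),((685,218),.016),((683,223),.016)): print(Y,ang(uv,Y+o))
E
```

```text
0.258 (array([-88.2, 258. , 192.1]), 'r', np.float64(86.2), 'deg', np.float64(-26.6))
0.258 (array([-17.8, 258. , 197.1]), 'r', np.float64(88.1), 'deg', np.float64(21.2))
0.258 (array([-25.4, 274. , 165.3]), 'r', np.float64(55.8), 'deg', np.float64(25.7))
0.258 (array([-25.6, 274. , 162.9]), 'r', np.float64(53.6), 'deg', np.float64(26.6))
0.2614 (array([-90.8, 261.4, 189.4]), 'r', np.float64(85.0), 'deg', np.float64(-29.0))
0.2614 (array([-20. , 261.4, 194.4]), 'r', np.float64(84.8), 'deg', np.float64(20.4))
0.2614 (array([-27.6, 277.4, 162.5]), 'r', np.float64(52.3), 'deg', np.float64(24.9))
0.2614 (array([-27.8, 277.4, 160.2]), 'r', np.float64(50.1), 'deg', np.float64(25.8))
```

send_rows:
  moves:
    - [-0.01,0,0,0,0,0]
    - [-0.018,0,0,0,0,0]
    - [-0.026,0,0,0,0,0]
    - [-0.026,0,0,0,0,0]
    - [-0.026,0,0,0,0,0]

```text
time_s: 45.4
position: [0.4745, 0.3289, 0.1818]
tcp_rot: [[-0.999, -0.044, -0.001], [-0.044, 0.999, -0.0], [0.001, -0.0, -1.0]]
force: [-2.6, 0.1, -2.1]
opening: 0.003
grasp_force: 1.1
```

send_rows:
  moves:
    - [0.03,0,0,0,0,0]
    - [0.1,0,0,0,0,0]
    - [0.2,0,0,0,0,0]
    - [0.25,0,-0.15,0,0,0]
    - [0.25,0,-0.3,0,0,0]
    - [0.25,0,-0.45,0,0,0]
    - [0.25,0,-0.45,0,0,0]

```text
time_s: 46.1
position: [0.4162, 0.3281, 0.3009]
tcp_rot: [[-0.999, -0.045, 0.014], [-0.044, 0.999, 0.006], [-0.014, 0.006, -1.0]]
force: [0.6, 0.0, 0.2]
opening: 0.001
grasp_force: 0.0
```

Run:
```python
from h import *
go(*[(*m2w(x,.261),.18,182.55) for x in (-.12,-.0365,)])
p,d=cap('scene')
cv2.imwrite('pics/lev3.png',cv2.resize(p[125:175,425:475,::-1],None,fx=8,fy=8,interpolation=cv2.INTER_CUBIC))
```

```text
t 46.1 p [0.4162 0.3281 0.3009] F [0.6 0.  0.2] open 0.001 gf 0.0
[0.101, -0.01, 0.482, 0.004, 0.009, -0.0]
[-0.233, -0.01, 0.487, 0.004, 0.009, -0.0]
```

View pics/lev3.png

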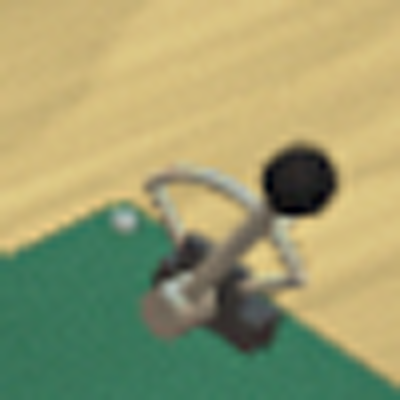

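The ball is at (300,180) and now hides the white tab at (285,218). Computing the angle.

Run:
```python
from lev import *
p,d=cap('scene');V=p.max(2)
m=(V<60).astype(np.uint8); m[:,:445]=0;m[:140]=0;m[153:]=0;m[:,475:]=0
k,l,st,c=cv2.connectedComponentsWithStats(m); i=1+st[1:,4].argmax(); print(c[i],st[i])
uv=((c[i][0]+.44-425)*8+400,(c[i][1]+.44-125)*8); print(uv,ang(uv,.2614))
# same for start ball & the white tab, by mask, earlier pictures
f=np.load('pics/scene1.npz')['p'];m=(f.max(2)<60).astype(np.uint8);m[:,:430]=0;m[:,460:]=0;m[:125]=0;m[145:]=0
k,l,st,c=cv2.connectedComponentsWithStats(m); i=1+st[1:,4].argmax();uv=((c[i][0]+.44-425)*8+400,(c[i][1]+.44-125)*8); print('start',uv,ang(uv,.2614))
r=f[148:156,456:466].astype(int);print(r.min(2))
# expected pixels of pointer & mark at angles
for a in (23,25,27):
    t=np.radians(a);X=[-.0496+.05*np.sin(t),.2774];print(a,(proj('scene',[[*m2w(*X),.115+.05*np.cos(t)]])+.44-[425,125])*8)
```

```text
[461.81818182 147.49090909] [458 144   9   8  55]
(np.float64(698.0654545454545), np.float64(183.44727272727278)) (array([-16.1, 261.4, 191.1]), 'r', np.float64(83.1), 'deg', np.float64(23.7))
start (np.float64(537.44), np.float64(87.68000000000006)) (array([-91.6, 261.4, 187.8]), 'r', np.float64(84.0), 'deg', np.float64(-30.0))
[[137 133 132 135 129 128 129 126 125 123]
 [167 138 126 126 127 122 123 119 122 125]
 [162 163 134 120 139 144 121 126 133 135]
 [120 158 160 171 206 193 150 132 137 135]
 [107 117 133 177 207 178 159 135 134 135]
 [122 115 117 149 163 133 145 133 137 136]
 [134 130 110 133 155 136 136 137 133 133]
 [136 136 117 106 143 137 120 131 130 131]]
23 [[278.7820971  217.84646543]]
25 [[281.67070201 221.6816482 ]]
27 [[284.46987287 225.60797722]]
```

send_rows:
  moves:
    - [0,-0.1,-0.1,0,0,0]
    - [0,-0.28,-0.1,0,0,0]
    - [0,-0.46,-0.1,0,0,0]
    - [0,-0.64,-0.1,0,0,0]
    - [0,-0.82,-0.1,0,0,0]
    - [0,-1,-0.1,0,0,0]

```text
time_s: 46.8
position: [0.4226, 0.0748, 0.3182]
tcp_rot: [[-0.999, -0.044, -0.002], [-0.044, 0.999, -0.0], [0.002, 0.0, -1.0]]
force: [1.0, -0.5, 0.3]
opening: -0.0
grasp_force: 0.0
```

send_rows:
  moves:
    - [-0.1,-0.18,0,0,0,0]
    - [-0.2,-0.36,0,0,0,0]
    - [-0.3,-0.54,0,0,0,0]
    - [-0.4,-0.72,0,0,0,0]
    - [-0.4,-0.9,0,0,0,0]
    - [-0.4,-1,0,0,0,0]
    - [-0.4,-1,0,0,0,0]
    - [-0.4,-1,0,0,0,0]

```text
time_s: 47.6
position: [0.5336, -0.1688, 0.3178]
tcp_rot: [[-0.999, -0.042, -0.003], [-0.042, 0.999, 0.002], [0.003, 0.002, -1.0]]
force: [-0.3, 0.2, 0.5]
opening: 0.007
grasp_force: 0.0
```

Run:
```python
from h import *
import h
go()
p,d=cap('scene');q,e=cap('top');np.savez('pics/f.npz',p=p,d=d,q=q,e=e)
r=lambda x:cv2.resize(x[:,:,::-1],None,fx=10,fy=10,interpolation=cv2.INTER_CUBIC)
cv2.imwrite('pics/lev4.png',np.hstack([r(q[190:230,170:210]),r(p[135:175,440:480])]))
```

```text
t 47.6 p [ 0.5336 -0.1688  0.3178] F [-0.3  0.2  0.5] open 0.007 gf 0.0
```

View pics/lev4.png

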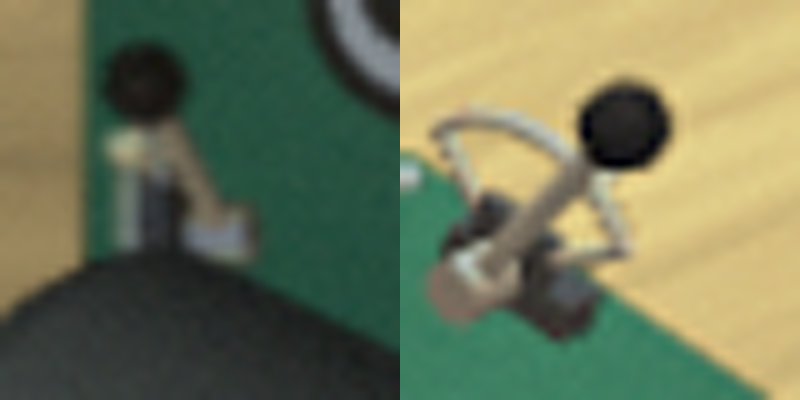

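In the top panel the ball is at (146,80), the white tab at (125,147), and a pointer stub runs from the rod at (165,143) to the tab. In the scene panel the ball is at (624,125).

Run:
```python
from h import *
def tri(a,b):
    o1,d1=rays('top',[a]);o2,d2=rays('scene',[b]);d1=d1[0];d2=d2[0]
    k=np.linalg.lstsq(np.c_[d1,-d2],o2-o1,rcond=None)[0];p,q=o1+k[0]*d1,o2+k[1]*d2
    X=(p+q)/2; return np.r_[w2m(X)*1000,X[2]*1000,1000*np.linalg.norm(p-q)].round(1)
def cen(im,c,th=55,r=8):
    u,v=c; y0,x0=int(v)-r,int(u)-r; s=255-im[y0:y0+2*r+1,x0:x0+2*r+1].max(2).astype(float)
    return u,v
t=lambda u,v,s,a,b:(u/s+a-.45,v/s+b-.45)
b0=tri(t(122,262,8,170,190),t(140,85,8,425,125)); b1=tri(t(146,80,10,170,190),t(224,125,10,440,135)); mk=tri(t(105,117,8,170,190),t(285,218,8,425,125)); mk2=tri(t(125,147,10,170,190),t(285,218,8,425,125))
print(b0,b1,mk,mk2)
# pivot x best fit with r=85,pz=115
from scipy.optimize import least_squares
Q=np.array([b0,b1])
f=least_squares(lambda z:[np.hypot(q[0]-z[0],q[2]-115-z[1])-85 for q in Q]+[z[1]*.5],[-50,0]).x;print(f)
for q in (b0,b1,mk,mk2): print(np.degrees(np.arctan2(q[0]-f[0],q[2]-115-f[1])).round(1))
# top-view-only: pointer pixel expected vs angle
for a in (22,24,26,28):
    s=np.radians(a);X=[(f[0]+50*np.sin(s))/1000,.2774];print(a,(proj('top',[[*m2w(*X),(115+f[1]+50*np.cos(s))/1000]])+.45-[170,190])*10)
```

```text
[-9.090e+01  2.614e+02  1.893e+02  2.000e-01] [-15.3 260.8 193.5   1. ] [-28.2 277.1 162.1   1.5] [-2.860e+01  2.788e+02  1.613e+02  2.000e-01]
[-48.8879065    0.35738797]
-29.6
23.3
23.9
23.8
22 [[128.69958748 150.97839099]]
24 [[129.38188657 146.33897348]]
26 [[130.12282133 141.81614337]]
28 [[130.92124483 137.41565666]]
```

The lever matches the tab within about 0.5°. One last numeric check before handing in.

Run:
```python
from two import *
f=np.load('pics/f.npz');two('scene',f['p'],f['d'],[(-18,-8),(10,20),(36,50)])
C=cloud('scene',f['d']);W=w2m(C)*1000;Z=C[...,2]
for nm,xr in (('flap',(-100,-20)),('rest',(20,100))):
    m=(W[...,0]>xr[0])&(W[...,0]<xr[1])&(W[...,1]>-100)&(W[...,1]<-40);print(nm,np.nanmedian(Z[m]),np.nanpercentile(Z[m],[5,95]))
b=(f['p'].max(2)<100)&(C[...,0]>.59)&(C[...,0]<.72)&(C[...,1]>-.31)&(C[...,1]<-.17);print('offcut px',b.sum())
print(ticket.hand_in())
```

```text
scene y range [-20.8  60. ]
band -18 -8 [-87.1  89.3]
band 10 20 [-87.7  89.8]
band 36 50 [-88.2  89.1]
edge 0 [  0.    -19.438] => deg 0.0
edge 1 [-9.0000e-03  5.7683e+01] => deg -0.5
flap 0.059793888799352324 [-0.00032352  0.06210862]
rest 0.059998736848442924 [0.05775731 0.06203584]
offcut px 115
the job is handed in; nothing more can be done
None
```

The job is done and handed in: the flap is level on its stop, the offcut is in the scrap box, and the dial pointer is on its index tab. All three timbers lie flush and square across the hinge, and the lever pointer is within about half a degree of the white tab.

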